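# Square and press the slide carriers

## Task

Add every loose slide carrier on the bench to the untidy pile on the pedal press and tap the pile until all edges are flush and square against both fences. Then press the pedal right down to its stop, hold it there a moment so that the foot presses the squared pile, and let it come up again. Last, set the keeper weight flat on the middle of the pile, leave the pile flush, and leave the bottle, tip box and jar where they are.

Things in the scene. Friction and masses are not known exactly. Their poses are not given: they have to be found in the camera images.
- carrier1: slide carrier: flat aluminium plate 110 x 60 x 7 mm (own x is the long way) with three dark slide windows on top; all carriers are alike. Origin: middle of the underside. Starts askew in the pile on the press.
- carrier2: slide carrier: flat aluminium plate 110 x 60 x 7 mm (own x is the long way) with three dark slide windows on top; all carriers are alike. Origin: middle of the underside. Starts askew in the pile on the press.
- carrier3: slide carrier: flat aluminium plate 110 x 60 x 7 mm (own x is the long way) with three dark slide windows on top; all carriers are alike. Origin: middle of the underside. Starts lying on the bench; may be absent.
- carrier4: slide carrier: flat aluminium plate 110 x 60 x 7 mm (own x is the long way) with three dark slide windows on top; all carriers are alike. Origin: middle of the underside. Starts lying on the bench; may be absent.
- carrier5: slide carrier: flat aluminium plate 110 x 60 x 7 mm (own x is the long way) with three dark slide windows on top; all carriers are alike. Origin: middle of the underside. Starts lying on the bench; may be absent.
- carrier6: slide carrier: flat aluminium plate 110 x 60 x 7 mm (own x is the long way) with three dark slide windows on top; all carriers are alike. Origin: middle of the underside. Starts lying on the bench; may be absent.
- weight: keeper weight: dark steel block 80 x 50 x 18 mm, about 0.5 kg, with an upright black knob 24 mm across and 34 mm high on its middle (52 mm high in all). Origin: middle of the underside.
- bed (a point): point on the top face (12 mm above the bench) of the press's white base plate, under the middle of a pile that stands square in the fences' corner. x towards the far fence, y towards the side fence, z up. A squared carrier's origin is straight above it, its long axis along x. The sides -x and -y are open; the plate reaches to x = -105, y = -80 mm.
- far_fence (a point): middle of the foot of the far fence's face: a steel wall across x, 60 mm wide, 60 mm high, face 55 mm in +x from the bed point.
- side_fence (a point): middle of the foot of the side fence's face, 30 mm in +y from the bed point. The fence is two steel posts, each 26 mm wide, 8 mm thick, 60 mm high, centred 42 mm either side of here in x; the 58 mm between them is open for a finger.
- pedal_pad (a point): point on the ribbed top of the black pedal, 105 mm from its hinge and 25 mm short of its front edge, midway across its 90 mm width; moves with the pedal (its z axis here need not be normal to the tread).
- pedal_hinge (a point): middle of the pedal's hinge line (along the y axis of the bed), 32 mm above the bench, 75 mm in x and 190 mm in y from the bed point. The pedal reaches 130 mm from here towards the robot.
- pedal (a joint): pedal angle in rad: 0 up at rest (tread sloping up 27 degrees to its front edge), 0.45 fully down at its stop, tread almost level. A spring (about 8 to 16 N at the pad) brings it back up.
- press_foot: rubber foot, 32 mm across, on the end of the sprung plunger of the press arm; swings down onto the pile as the pedal goes down. While the pedal is up the arm rises from a pivot 105 mm in +x from the bed point, leaning away from the robot, 200 mm high, its foot no nearer than 115 mm in x.
- bottle: bystander: amber bottle, 60 mm across, 130 mm high. Origin: middle of the underside.
- tipbox: bystander: blue tip box 120 x 85 x 55 mm. Origin: middle of the underside.
- jar: bystander: white jar, 70 mm across, 80 mm high. Origin: middle of the underside.
Not all that is in view belongs to the job. Leave any brown or purple look-alike of the carrier5 alone.

How it is judged:
By the outcome, as a careful person would: the job done as asked, in the order asked, and still so for the second after the job is handed in, with the robot touching nothing.
Of carrier3, carrier4, carrier5, carrier6 only 2 to 4 are there at a start; the rules pass over those that are not, and their reading is None.
At some moment in a run one of carrier1, carrier2 may be knocked a few centimetres aside while the robot is not near it.
It also fails if it takes over 210 s, if anything falls off the work surface, if the arm or the gripper's body presses on something with over 40 N, if the wrist force passes 120 N, or if a joint passes its speed limit or range.

## Robot

A 6-joint arm with a two-finger parallel gripper is mounted at the origin on the work surface. World frame = base frame: x ahead of the robot, y to its left, z up, the work surface at z = 0. Lengths are in m, angles in rad, forces in N, time in s.
With the tool pointing down it reaches from about 0.35 to 0.85 m from the base axis. Payload 8.1 kg.
Tool frame: the origin (TCP) lies on the centre line of the jaws, within the pads' length; the fingertips stand robot.tips_ahead ahead of it and the grasp point (between the pads) lies 6 mm ahead of it (robot.tips_ahead is the distance from the TCP to the fingertips, in m); z points along the fingers, y is the line along which they close (so a half turn about z gives the same grasp; the last joint's range is limited). The gripper opens to 93 mm and grips with 3 to 60 N. Pads are 15 mm wide; open, the fingers measure 128 mm over their backs; the gripper's body (75 mm by 188 mm) begins 65 mm behind the grasp point.
Start: joints at [1.072, 0.13, 1.488, -0, 1.523, -0.085], TCP at [0.241, 0.549, 0.215] pointing down, gripper open.
Joint ranges: [-2.96, 2.96], [-0.89, 2.26], [0.02, 2.5], [-1.34, 4.48], [0, 2.73], [-2.66, 2.66]. Speed limits (rad/s): [2.39, 2.39, 2.79, 3.14, 3.14, 3.14].

## Interface

Orientations are given as a rotation vector (axis times angle).
In Python, from plant import robot gives the robot as it stands.
- The arm moves only by the tool apply_moves, never from a script. Its arguments are lists of equal length, an entry for each row: "delta_pos": the shift along the tool's x, y, z in cm, a list of three; "twist": the turn about the tool's z in rad. A call has 1 to 8 rows; each row shifts and turns the commanded pose from where the row before left it, along the tool's axes as they then stand; what a row does not reach is not made up. A row lasts 1/8 s, in which the tool goes at most 62.5 mm and 10.7 degrees, less where a joint would pass 70% of its speed; a pose out of reach is approached as far as the arm can. A call with a gripper value outside its range is refused whole. "gripper" is the finger opening in cm, from 0 to 9.3, set as the call begins (left out, the last holds). The fingers move at their own pace and stop on an object; "squeeze" is the grip in N (left out, the last holds). Time passes only in rows, so rows that do not move let the fingers close. It gives the time, the measured TCP pose, the force, the opening and the grip force at its end, in the units of the state.
- robot.read_state(): the state, without advancing time (a new reading comes with each control period).
- robot.read_camera(name): name is "scene" or "top"; returns a dict with "frame" (480x640x3 uint8, red, green, blue), "vertical_fov" (degrees; the focal length in pixels is half the picture's height over the tangent of half this angle, whatever the lens; pixels are square), "cx", "cy" (the principal point, pixels), "R" (3x3) and "t" (3): a world point X has camera coordinates R X + t. Camera axes: x right, y down, z forward; pixel columns grow to the right and rows downward; lengths in m; the calibration is good to about 2 mm. A picture is of the moment at which its call begins. There is no depth.
- robot.close_job(): hands the job in; it is judged then, once.
The state is a dict: "t": time; "q": joint angles; "dq": joint speeds; "joint_torque": joint torques, N m; "tool_pos": TCP position; "orientation": TCP orientation; "force": force on the tool from outside, world axes, zero at the start; "wrist_torque": the same for the moment, N m; "opening": finger opening in m; "gripper_force": force on a finger pad.
Only numpy, scipy, OpenCV 4.12 (cv2) and the standard library are available. Lean on these libraries where they do the work, as an engineer would, in place of code of your own. Each camera call takes 0.05 s, during which the arm holds its last target. There are 200 camera calls.

## Working session

There is one attempt and no reset: what is moved stays moved. The work goes in short steps, Python scripts to look and compute and a tool call to move; the robot and the scene stay as the last step left them, time stands still between calls to the robot, and variables do not carry over. Pictures are saved under pics/ and viewed, at most 14 in all, crops included, and the job is handed in when it is done.

Besides the shell and the picture viewer there is one more tool, called after ">>>" by a JSON object that holds its "op" and its "data", one argument or row to a line. apply_moves: Moves the arm, as the interface text tells. Its arguments: {"type":"object","properties":{"delta_pos":{"type":"array"},"twist":{"type":"array"},"gripper":{"type":"number"},"squeeze":{"type":"number"}},"required":["delta_pos","twist"]}

```bash
ls; mkdir -p pics; python3 - <<'E'
from plant import robot
import cv2,numpy as np
s=robot.read_state(); print(s, robot.tips_ahead)
for n in("scene","top"):
    c=robot.read_camera(n); cv2.imwrite(f"pics/{n}0.png",c["frame"][:,:,::-1]); print(n,c["vertical_fov"],c["cx"],c["cy"],c["R"],c["t"])
E
```

```text
pics
{'t': 0.0, 'q': array([ 1.07162472e+00,  1.31138379e-01,  1.48928867e+00, -6.41552177e-05,
        1.52302053e+00, -8.53840639e-02]), 'dq': array([ 0.00080049, -0.00068188, -0.00128806, -0.00094906, -0.00028959,
        0.00050397]), 'joint_torque': array([ 1.99561502e-03, -5.59853196e+01, -4.91760206e+01,  7.67541351e-02,
        3.53098253e-02, -1.28710249e-04]), 'tool_pos': array([0.24095688, 0.54884397, 0.21349593]), 'orientation': array([-6.45246586e-01, -3.07413092e+00,  2.81872353e-03]), 'force': array([-0.07015184, -0.27009991,  0.98442131]), 'wrist_torque': array([-0.06364727, -0.02155867, -0.00758056]), 'gripper_force': 0.0, 'opening': 0.0927818551990544} 0.025
scene 57.065427935964465 315.55960373439603 238.3307974760497 [[ 0.53821051  0.84269477 -0.01396367]
 [ 0.49480167 -0.32934433 -0.80417885]
 [-0.68227616  0.42590826 -0.59422336]] [-0.34269503 -0.17873632  1.48486646]
top 55.99683208818086 316.8944582437145 239.10631440631312 [[-0.02792248 -0.99949406  0.01523048]
 [-0.98194375  0.02457395 -0.18757024]
 [ 0.18710107 -0.0201929  -0.98213311]] [0.03183378 0.55833008 1.28727801]
```

View pics/top0.png

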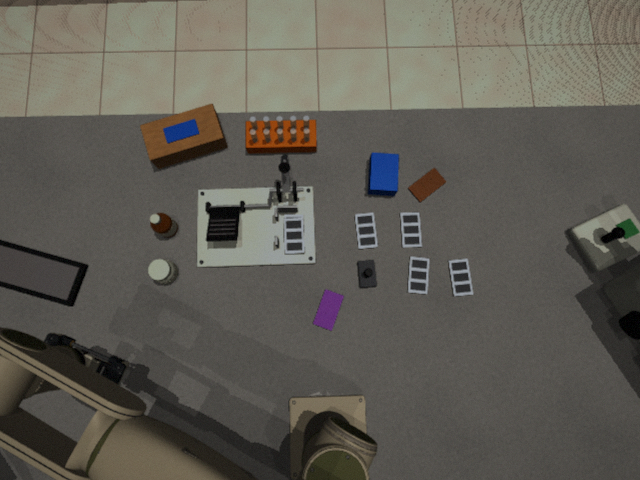

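View pics/scene0.png

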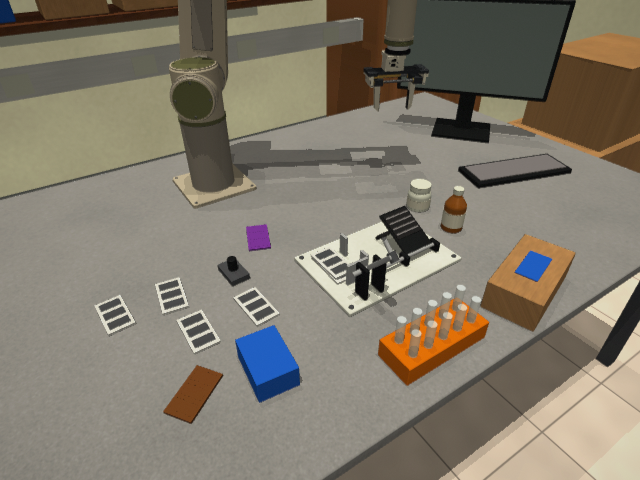

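The top view shows four loose carriers at about (366,231), (411,230), (419,275) and (460,277), and the weight at (367,273). The press plate's near-right corner is at (315,264), the pile is at (293,235) and the pedal at (223,223). The scene view confirms this layout, with purple and brown decoys to leave alone.

```bash
cat > h.py <<'E'
from plant import robot
import cv2,numpy as np
from scipy.spatial.transform import Rotation as Ro
def shot(n,save=None):
    c=robot.read_camera(n); c["f"]=240/np.tan(np.radians(c["vertical_fov"]/2))
    if save: cv2.imwrite(save,c["frame"][:,:,::-1])
    return c
def ray(c,uv,z):
    uv=np.atleast_2d(uv).astype(float); d=np.c_[(uv[:,0]-c["cx"])/c["f"],(uv[:,1]-c["cy"])/c["f"],np.ones(len(uv))]
    o=-c["R"].T@c["t"]; w=d@c["R"]; return (o+w*((z-o[2])/w[:,2])[:,None])
def proj(c,X):
    p=np.atleast_2d(X)@c["R"].T+c["t"]; return p[:,:2]/p[:,2:]*c["f"]+[c["cx"],c["cy"]]
def rects(c,mask,z,amin,k=4):
    """minAreaRects in world (m) of mask blobs; mask is k-times upscaled"""
    out=[]
    for q in cv2.findContours(mask,cv2.RETR_EXTERNAL,cv2.CHAIN_APPROX_NONE)[0]:
        if cv2.contourArea(q)<amin*k*k: continue
        w=ray(c,(q[:,0]+.5)/k-.5,z)[:,:2]
        (x,y),(a,b),t=cv2.minAreaRect((w*1000).astype(np.float32))
        if a<b: a,b,t=b,a,t+90
        out.append((round(x,1),round(y,1),round(a,1),round(b,1),round((t+90)%180-90,1)))
    return out
def up(c,k=4): return cv2.resize(c["frame"],None,fx=k,fy=k,interpolation=cv2.INTER_CUBIC)
def tool():
    s=robot.read_state(); M=Ro.from_rotvec(s["orientation"]).as_matrix()
    return s["tool_pos"]*1000, np.degrees(np.arctan2(M[1,0],M[0,0])), M, s
E
python3 - <<'E'
from h import *
p,yaw,M,s=tool(); print(p,yaw,M.round(3))
c=shot("top"); g=up(c).astype(int)
for thr in (110,130):
    m=((g.min(2)>thr)*255).astype(np.uint8); m[:4*150]=0
    print(thr,[r for r in rects(c,m,.007,150)])
    print("plate",[r for r in rects(c,m,.012,2000)])
m=((g.max(2)<60)*255).astype(np.uint8)
print("dark",[r for r in rects(c,m[:, :],.018,100)])
u=g[4*185:4*270,4*190:4*320].astype(np.uint8); cv2.imwrite("pics/crop.png",cv2.resize(u,None,fx=1.5,fy=1.5)[:,:,::-1])
E
```

```text
[240.99389238 548.91219094 213.59995983] 156.2887193827451 [[-0.916  0.402 -0.001]
 [ 0.402  0.916 -0.001]
 [ 0.    -0.002 -1.   ]]
110 [(487.9, 497.1, 62.2, 61.8, -88.1), (440.3, -417.1, 112.1, 61.3, 4.1), (450.0, -288.8, 111.4, 61.3, -7.5), (591.7, -275.1, 111.5, 61.5, 0.1), (592.6, -135.7, 111.7, 62.2, 3.9), (572.5, -892.0, 198.0, 106.5, -66.1), (616.0, 203.8, 361.1, 244.3, -89.5)]
plate [(614.9, 203.2, 359.8, 243.4, -89.5)]
130 [(487.6, 497.1, 59.5, 57.6, 88.5), (440.2, -417.0, 109.0, 58.8, 4.2), (449.8, -288.5, 108.9, 58.9, -7.5), (572.8, -834.2, 80.1, 52.4, -66.5), (591.8, -275.1, 108.3, 58.7, 0.5), (592.7, -135.5, 108.3, 59.2, 4.0), (615.9, 204.0, 357.8, 241.2, -89.7)]
plate [(614.8, 203.4, 356.4, 240.3, -89.7)]
dark [(-55.8, 898.5, 89.8, 39.8, 36.9), (-74.2, 11.2, 108.0, 74.3, 88.1), (56.1, 761.1, 310.7, 177.1, 62.1), (72.1, 429.8, 1136.6, 249.8, 73.0), (461.6, 464.2, 79.7, 43.0, -49.5), (456.0, -129.0, 83.9, 54.9, 3.4), (484.7, 855.3, 285.2, 132.9, 72.8), (330.4, -857.6, 506.3, 226.7, 0.5), (613.2, 481.2, 83.6, 72.9, 55.3), (629.3, 287.6, 135.0, 124.8, -89.2), (721.9, 130.1, 72.8, 22.7, 7.8), (744.5, -161.7, 150.6, 89.0, 32.3), (803.6, 122.7, 222.8, 122.2, -90.0), (858.4, 398.8, 268.1, 116.0, -52.7)]
```

View pics/crop.png

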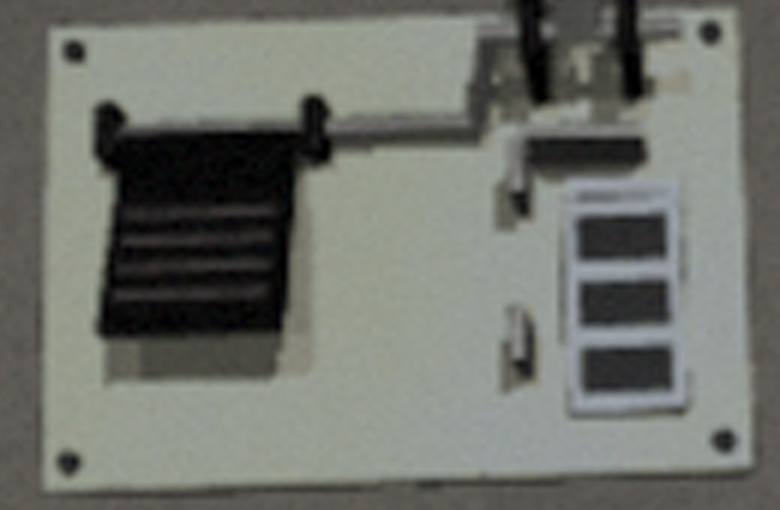

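The crop shows two posts at x≈517 on the left, the far fence at (585,148), and the askew pile at (627,295) in crop pixels. I'll check the bed estimate by overlaying fence and pile outlines.

```bash
cat >> h.py <<'E'
BED=np.array([600.5,104.2]); BY=np.radians(0.4)
def b2w(P):
    P=np.atleast_2d(P).astype(float); c,s=np.cos(BY),np.sin(BY)
    return np.c_[P[:,:2]@np.array([[c,s],[-s,c]])+BED,P[:,2]+12]/1000
def w2b(w):
    c,s=np.cos(BY),np.sin(BY); return (np.atleast_2d(w)*1000-BED)@np.array([[c,-s],[s,c]])
def overlay(c,polys,u0,v0,u1,v1,k,fn):
    im=cv2.resize(c["frame"][v0:v1,u0:u1,::-1],None,fx=k,fy=k,interpolation=cv2.INTER_CUBIC)
    for P,col in polys:
        q=(proj(c,b2w(P))-[u0,v0]+.5)*k
        cv2.polylines(im,[np.round(q).astype(np.int32)],True,col,1)
    cv2.imwrite(fn,im)
def fences(z=0,n=2):
    r=lambda x0,x1,y0,y1,z:np.array([[x0,y0,z],[x1,y0,z],[x1,y1,z],[x0,y1,z]])
    return [(r(29,55,30,38,60),(0,0,255)),(r(-55,-29,30,38,60),(0,0,255)),(r(55,55.1,-30,30,60),(0,0,255)),(r(55,55.1,-30,30,0),(255,0,255)),
      (r(-105,135,-80,278,0),(0,255,0)),(r(-55,55,-30,30,7*n),(0,255,255))]
E
python3 - <<'E'
from h import *
c=shot("top"); d=shot("scene")
overlay(c,fences(),190,180,320,272,6,"pics/o1.png")
overlay(d,fences(),290,200,470,310,4,"pics/o2.png")
o=cv2.imread("pics/o1.png");p=cv2.imread("pics/o2.png")
o=cv2.copyMakeBorder(o,0,0,0,0,0)[:, 380:]
H=max(len(o),len(p)); f=lambda a:cv2.copyMakeBorder(a,0,H-len(a),0,0,0)
q=np.hstack([f(o),f(p)]); q=cv2.resize(q,None,fx=.7,fy=.7); print(q.shape); cv2.imwrite("pics/o.png",q)
E
```

```text
(386, 784, 3)
```

View pics/o.png

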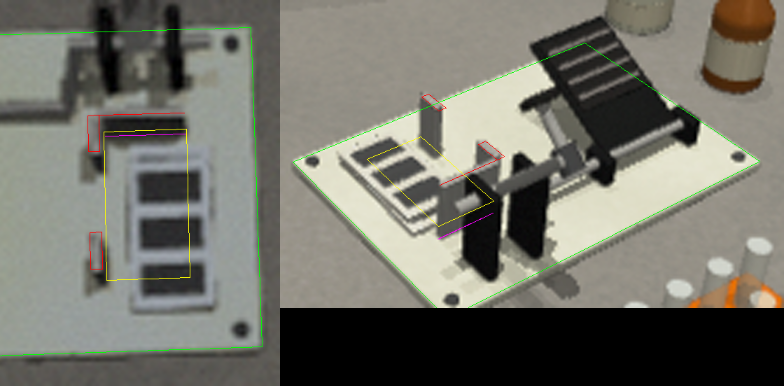

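The outlines match the fences and plate to about 1 mm, so the bed is at (600.5,104.2) with yaw 0.4°. The two-carrier pile sits about 20 mm off in −x and −y. Next I'll measure the pile from its dark windows.

```bash
cat >> h.py <<'E'
def windows(c,lo=(-110,-80),hi=(60,32),z=.026,k=4):
    """dark window blobs in bed box, bed mm: centre,size,angle of each"""
    g=up(c).max(2); m=((g<105)*255).astype(np.uint8); o=[]
    for r in rects(c,m,z,40):
        b=w2b(np.array(r[:2])/1000)[0]
        if lo[0]<b[0]<hi[0] and lo[1]<b[1]<hi[1] and 30<r[2]<60 and 10<r[3]<35: o.append((*b.round(1),*r[2:]))
    return o
def go(x,y,z,yaw):
    """numbers for a move in tool axes: twist first, then shift (cm)"""
    p,yw,M,s=tool(); d=(yaw-yw+180)%360-180
    a=np.radians(yaw); X=np.array([np.cos(a),np.sin(a)]);Y=np.array([-np.sin(a),np.cos(a)])*-1
    e=np.array([x,y])-p[:2]
    print("t",round(s["t"],2),"twist total %.3f"%-np.radians(d),"dx %.2f dy %.2f dz %.2f"%(e@X/10,e@Y/10,-(z-p[2])/10),"F",s["force"].round(1),"op %.4f"%s["opening"],"gf %.1f"%s["gripper_force"])
E
python3 - <<'E'
from h import *
c=shot("top"); print(windows(c)); 
print("loose",[ (r) for r in windows(c,(-250,-600),(150,-150),.007)])
b=b2w([[-20,-20,0]])[0]*1000
print(b)
go(b[0],b[1],150,180.4)
E
```

```text
[]
loose []
[580.64011259  84.06086218  12.        ]
t 0.3 twist total -0.421 dx -33.62 dy -46.75 dz 6.42 F [ 0. -0.  0.] op 0.0931 gf 0.0
```

```bash
sed -i 's/g<105/g<85/' h.py; python3 - <<'E'
from h import *
c=shot("top"); print(windows(c)); 
for r in windows(c,(-250,-600),(150,-150),.007): print(r, b2w([[r[0],r[1],0]])[0,:2]*1000)
E
```

```text
[(np.float64(-56.1), np.float64(-17.9), 43.7, 21.8, -89.8), (np.float64(-22.2), np.float64(-17.2), 43.9, 21.8, -89.1), (np.float64(11.9), np.float64(-16.8), 44.0, 22.1, -89.8)]
(np.float64(-197.7), np.float64(-522.3), 44.3, 22.3, -85.8) [ 406.45113006 -419.46746708]
(np.float64(-186.9), np.float64(-386.8), 44.4, 22.0, 82.5) [ 416.3049061  -283.89537151]
(np.float64(-163.9), np.float64(-519.9), 44.6, 22.2, -85.7) [ 440.23355136 -416.83155897]
(np.float64(-153.3), np.float64(-391.7), 43.6, 22.2, 83.7) [ 449.93829547 -288.56068175]
(np.float64(-130.2), np.float64(-517.7), 44.1, 22.7, -85.5) [ 473.91737134 -414.39634411]
(np.float64(-119.7), np.float64(-396.7), 43.6, 22.1, 82.9) [ 483.57238296 -293.32598956]
(np.float64(-43.5), np.float64(-242.1), 44.1, 21.8, -86.2) [ 558.69122318 -138.19778502]
(np.float64(-45.5), np.float64(-379.1), 43.7, 21.8, -89.9) [ 557.64770458 -275.20840894]
(np.float64(-9.5), np.float64(-239.8), 43.9, 22.0, -86.8) [ 592.67433773 -135.66047822]
(np.float64(-11.3), np.float64(-379.1), 43.7, 22.1, -89.7) [ 591.84687115 -274.96964984]
(np.float64(24.4), np.float64(-237.8), 43.9, 21.9, -86.0) [ 626.55954909 -133.42386223]
(np.float64(22.5), np.float64(-379.3), 43.8, 21.5, -89.1) [ 625.64744372 -274.93367837]
```

>>> {"op": "apply_moves", "data": {
  "delta_pos": [
    [0,0,0],
    [0,0,0],
    [0,0,0],
    [-2.8,-3.9,0],
    [-2.8,-3.9,0],
    [-2.8,-3.9,0],
    [-2.8,-3.9,0],
    [-2.8,-3.9,0]
  ],
  "twist": [-0.14,-0.14,-0.141,0,0,0,0,0],
  "gripper": 9.3
}}

```text
t: 1.35
tool_pos: [0.3834, 0.3541, 0.2147]
orientation: [-0.012, 3.141, 0.0]
force: [1.1, 0.8, 0.3]
opening: 0.093
gripper_force: 0.0
```

>>> {"op": "apply_moves", "data": {
  "delta_pos": [
    [-2.8,-3.9,0],
    [-2.8,-3.9,0],
    [-2.8,-3.9,0],
    [-2.8,-3.9,0],
    [-2.8,-3.9,0],
    [-2.8,-3.9,0],
    [-2.8,-3.85,0],
    [0,0,0]
  ],
  "twist": [0,0,0,0,0,0,0,0]
}}

```text
t: 2.35
tool_pos: [0.5817, 0.0815, 0.2141]
orientation: [0.005, -3.141, 0.001]
force: [-0.1, 0.9, -0.5]
opening: 0.0928
gripper_force: 0.0
```

```bash
python3 - <<'E'
from h import *
c=shot("top"); print(windows(c))
b=b2w([[-22,-16,0]])[0]*1000; go(b[0],b[1],39,180.4); print(tool()[0])
E
```

```text
[]
t 2.4 twist total -0.002 dx 0.22 dy 0.49 dz 17.52 F [-0.9 -0.  -0.2] op 0.0930 gf 0.0
[580.89599955  83.1441064  214.15977961]
```

>>> {"op": "apply_moves", "data": {
  "delta_pos": [
    [0.2,0.4,3.5],
    [0,0,4],
    [0,0,4],
    [0,0,2.5],
    [0,0,2],
    [0,0,1.4],
    [0,0,0],
    [0,0,0]
  ],
  "twist": [0,0,0,0,0,0,0,0]
}}

```text
t: 3.4
tool_pos: [0.5799, 0.0893, 0.0407]
orientation: [-0.012, 3.138, 0.001]
force: [10.9, 2.6, -7.5]
opening: 0.0923
gripper_force: 5.1
```

>>> {"op": "apply_moves", "data": {
  "delta_pos": [
    [0,0,0],
    [0,0,0],
    [0,0,0],
    [0,0,0],
    [0,0,0],
    [0,0,0]
  ],
  "twist": [0,0,0,0,0,0],
  "gripper": 5.5,
  "squeeze": 8
}}

```text
t: 4.15
tool_pos: [0.5779, 0.0891, 0.0404]
orientation: [0.013, -3.141, -0.0]
force: [0.5, -0.2, -0.2]
opening: 0.0549
gripper_force: 0.0
```

```bash
python3 - <<'E'
from h import *
p,y,M,s=tool(); print(p,w2b(p[:2]/1000),y); go(*BED,39,180.4)
E
```

```text
[577.94103248  89.06483395  40.44496271] [[-22.66408031 -14.9773072 ]] -179.52869779045366
t 4.15 twist total 0.001 dx -2.27 dy 1.50 dz 0.14 F [ 0.5 -0.2 -0.2] op 0.0549 gf 0.0
```

```bash
python3 - <<'E'
from h import *
c=shot("scene"); d=shot("top")
a=cv2.resize(c["frame"][190:310,280:440,::-1],None,fx=3.5,fy=3.5,interpolation=3); b=cv2.resize(d["frame"][180:300,250:320,::-1],None,fx=3.4,fy=3.5,interpolation=3)
cv2.imwrite("pics/p1.png",np.hstack([a,b]))
E
```

```text
(no output)
```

View pics/p1.png

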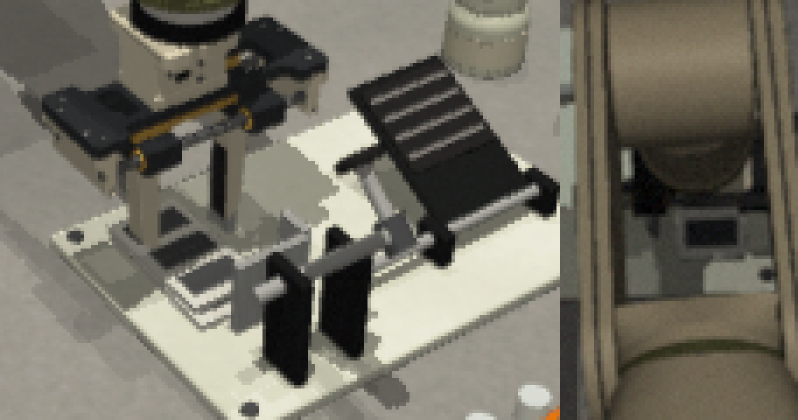

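>>> {"op": "apply_moves", "data": {
  "delta_pos": [
    [0,0,-2],
    [0,0,-4],
    [0,0,-4],
    [4,0,-4],
    [5,0,0],
    [5,0,0],
    [4,0,0],
    [0,0,0]
  ],
  "twist": [0,0,0,0,0,0,0,0]
}}

```text
t: 5.25
tool_pos: [0.397, 0.0871, 0.1818]
orientation: [-0.012, 3.14, 0.0]
force: [0.0, -0.1, 0.8]
opening: 0.0551
gripper_force: 0.0
```

```bash
python3 - <<'E'
from h import *
c=shot("top"); print(windows(c,z=.026)); d=shot("scene")
a=cv2.resize(c["frame"][180:270,255:325,::-1],None,fx=5,fy=5,interpolation=3); b=cv2.resize(d["frame"][220:310,290:380,::-1],None,fx=5,fy=5,interpolation=3)
cv2.imwrite("pics/p2.png",np.hstack([a,b]))
p,y,M,s=tool(); print(p,w2b(p[:2]/1000),y,s["opening"])
E
```

```text
[(np.float64(-22.2), np.float64(-17.2), 44.0, 22.0, -89.8), (np.float64(11.8), np.float64(-16.9), 44.2, 22.4, -90.0)]
[399.31289132  87.05349981 182.01496183] [[-201.30191007  -15.74154277]] -179.58270329229734 0.05499122645209069
```

View pics/p2.png

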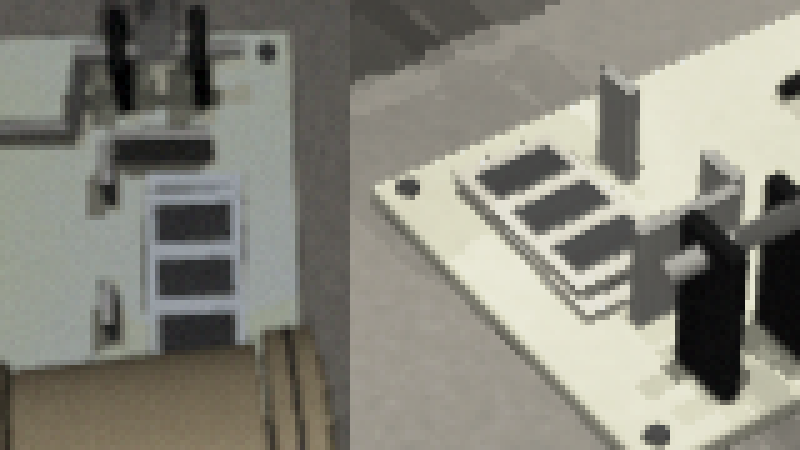

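```bash
python3 - <<'E'
from h import *
d=shot("scene")
for P in ([-22.6,-42.4,3.4],[-22.6,-42.4,14],[-22.6,12.5,3.4],[-22.6,12.5,14],[-77,-47,14]): 
    print(P,(proj(d,b2w([P]))[0]-[280,190])*3.5)
p=(np.array([.397,.087,.182])); 
E
python3 - <<'E'
import cv2
a=cv2.imread("pics/p1.png")[130:330,80:280]; cv2.imwrite("pics/p3.png",cv2.resize(a,None,fx=3,fy=3,interpolation=0))
E
```

```text
[-22.6, -42.4, 3.4] [152.67733662 273.32584465]
[-22.6, -42.4, 14] [152.63107964 261.96189961]
[-22.6, 12.5, 3.4] [214.99537657 246.19349173]
[-22.6, 12.5, 14] [215.29905905 234.9164764 ]
[-77, -47, 14] [106.2678458 224.754934 ]
```

View pics/p3.png

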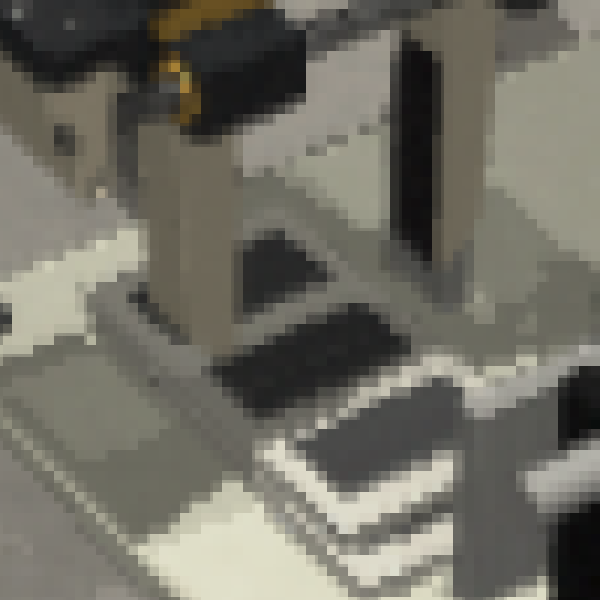

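```bash
python3 - <<'E'
from h import *
d=shot("scene"); t=np.array([.241,.549]); y=np.array([.402,.916])
for z in (.1886,.2136,.23):
    print(z,[proj(d,[*(t+s*.05*y),z])[0].round(1) for s in(-1,1)])
p,_,M,s=tool(); print(p,s["q"])
for z in (.157,.182,.2): print(z,[proj(d,[p[0]/1000,p[1]/1000+k*.0275,z])[0].round(1) for k in(-1,1)])
cv2.imwrite("pics/p4.png",cv2.resize(d["frame"][60:260,150:350,::-1],None,fx=3,fy=3,interpolation=3))
E
```

```text
0.1886 [array([376.3, 119.5]), array([405.9, 117.3])]
0.2136 [array([376.8, 112. ]), array([406.8, 109.8])]
0.23 [array([377.2, 107. ]), array([407.3, 104.9])]
[399.60443107  86.9825546  181.4663667 ] [ 8.88401317e-02 -3.99176563e-01  2.03085810e+00 -3.86209143e-05
  1.50840717e+00 -1.48894428e+00]
0.157 [array([284.8, 189.4]), array([303. , 183.5])]
0.182 [array([284.3, 180.9]), array([302.7, 175.1])]
0.2 [array([283.9, 174.6]), array([302.4, 168.9])]
```

View pics/p4.png

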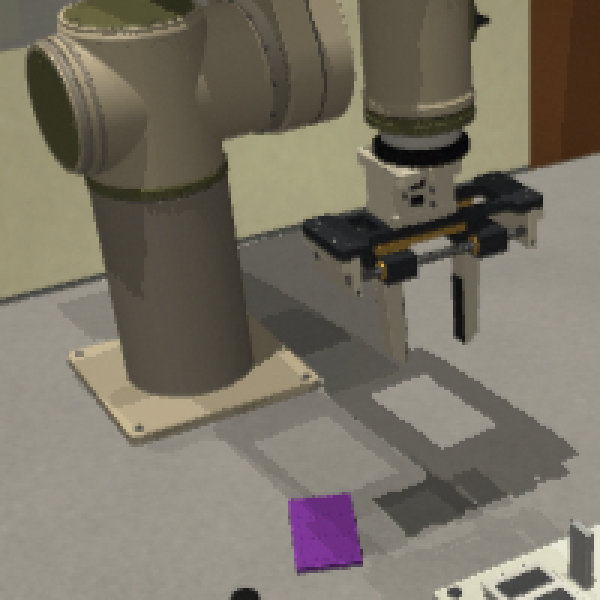

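The fingertips project at the height the tool reading gives (z≈0.182, around pixels (283,180) and (305,174)), not 25 mm below it. The fingers therefore closed above the pile, which hasn't moved. I'll treat the reading as the tip height and go lower.

>>> {"op": "apply_moves", "data": {
  "delta_pos": [
    [-4,0,0],
    [-5,0,0],
    [-5,0,2],
    [-3.9,0.1,3],
    [0,0,4],
    [0,0,3],
    [0,0,2],
    [0,0,0]
  ],
  "twist": [0,0,0,0,0,0,0,0],
  "gripper": 9.3
}}

```text
t: 6.45
tool_pos: [0.5799, 0.0889, 0.0389]
orientation: [-0.009, 3.139, -0.0]
force: [10.8, 0.0, -8.3]
opening: 0.0935
gripper_force: 5.4
```

```bash
python3 - <<'E'
from h import *
p,y,M,s=tool(); print(p,w2b(p[:2]/1000),y,s["opening"])
b=b2w([[-22,-15.5,0]])[0]*1000; go(b[0],b[1],15,180.4)
E
```

```text
[579.85025918  88.93220746  38.93396   ] [[-20.75582604 -15.12325926]] -179.65559059895688 0.09354996033357299
t 6.45 twist total -0.001 dx 0.12 dy -0.04 dz 2.39 F [10.8  0.  -8.3] op 0.0935 gf 5.4
```

>>> {"op": "apply_moves", "data": {
  "delta_pos": [
    [0,0,-2],
    [0,0,-2],
    [-1.0,0,0],
    [0,0,1.5],
    [0,0,1.5],
    [0,0,0.8],
    [0,0,0],
    [0,0,0]
  ],
  "twist": [0,0,0,0,0,0,0,0]
}}

```text
t: 7.45
tool_pos: [0.5877, 0.0894, 0.0427]
orientation: [-0.011, 3.141, 0.0]
force: [1.1, 0.7, 0.2]
opening: 0.093
gripper_force: 0.0
```

```bash
python3 - <<'E'
from h import *
p,y,M,s=tool(); print(p,w2b(p[:2]/1000),y,s["opening"])
b=b2w([[-9,-16,0]])[0]*1000; go(b[0],b[1],15,180.4)
E
```

```text
[587.7064964   89.38318096  42.7434903 ] [[-12.8966319  -14.72714318]] -179.58487456070205 0.0929810815268163
t 7.45 twist total 0.000 dx -0.39 dy -0.13 dz 2.77 F [1.1 0.7 0.2] op 0.0930 gf 0.0
```

Contact is clear now. It was the finger back touching the near post.

>>> {"op": "apply_moves", "data": {
  "delta_pos": [
    [-0.4,-0.1,0],
    [0,0,0.8],
    [0,0,0.8],
    [0,0,0.6],
    [0,0,0],
    [0,0,0]
  ],
  "twist": [0,0,0,0,0,0]
}}

```text
t: 8.2
tool_pos: [0.5916, 0.0884, 0.0206]
orientation: [0.011, -3.142, 0.0]
force: [0.1, 0.2, 0.7]
opening: 0.093
gripper_force: 0.0
```

>>> {"op": "apply_moves", "data": {
  "delta_pos": [
    [0,0,0.2],
    [0,0,0.1],
    [0,0,0.1],
    [0,0,0]
  ],
  "twist": [0,0,0,0]
}}

```text
t: 8.7
tool_pos: [0.5915, 0.0884, 0.0164]
orientation: [0.011, -3.141, 0.0]
force: [-0.4, -0.5, -0.3]
opening: 0.0933
gripper_force: 0.0
```

>>> {"op": "apply_moves", "data": {
  "delta_pos": [
    [0,0,0],
    [0,0,0],
    [0,0,0],
    [0,0,0],
    [0,0,0]
  ],
  "twist": [0,0,0,0,0],
  "gripper": 5.5,
  "squeeze": 10
}}

```text
t: 9.32
tool_pos: [0.5916, 0.0884, 0.0166]
orientation: [-0.011, 3.141, -0.0]
force: [-0.9, 0.3, 0.5]
opening: 0.0599
gripper_force: 10.0
```

```bash
python3 - <<'E'
from h import *
p,y,M,s=tool(); print(p,w2b(p[:2]/1000),y,s["opening"])
b=b2w([[13,0,0]])[0]*1000; go(b[0],b[1],15,180.4)
E
```

```text
[591.59441285  88.36443535  16.58500158] [[ -9.01592233 -15.77300652]] -179.58428665614878 0.05990930035035983
t 9.32 twist total 0.000 dx -2.20 dy 1.58 dz 0.16 F [-0.9  0.3  0.5] op 0.0599 gf 10.0
```

>>> {"op": "apply_moves", "data": {
  "delta_pos": [
    [-0.4,0.3,0],
    [-0.5,0.4,0],
    [-0.5,0.4,0],
    [-0.4,0.2,0],
    [-0.2,0.15,0],
    [0,0,0]
  ],
  "twist": [0,0,0,0,0,0]
}}

```text
t: 10.07
tool_pos: [0.6111, 0.1026, 0.0165]
orientation: [0.011, -3.14, 0.001]
force: [-2.9, -2.2, 3.8]
opening: 0.0596
gripper_force: 10.0
```

>>> {"op": "apply_moves", "data": {
  "delta_pos": [
    [0,0.1,0],
    [0,0.1,0],
    [-0.1,0,0],
    [-0.15,0,0],
    [-0.1,0,0],
    [0,0,0]
  ],
  "twist": [0,0,0,0,0,0]
}}

```text
t: 10.82
tool_pos: [0.6126, 0.103, 0.0158]
orientation: [0.01, -3.136, 0.005]
force: [-10.1, -9.1, 7.6]
opening: 0.0601
gripper_force: 10.0
```

```bash
python3 - <<'E'
from h import *
p,y,M,s=tool(); print(p,w2b(p[:2]/1000),y,s["opening"],s["force"].round(1))
E
```

```text
[612.63858779 103.0139239   15.76054608] [[12.13001168 -1.27078984]] -179.62026486300826 0.06008551493884005 [-10.1  -9.1   7.6]
```

>>> {"op": "apply_moves", "data": {
  "delta_pos": [
    [0,0,0],
    [0,0,0],
    [0,0,0],
    [0,0,0],
    [0,0,-2],
    [0,0,-4],
    [0,0,-4],
    [0,0,0]
  ],
  "twist": [0,0,0,0,0,0,0,0],
  "gripper": 9.3
}}

```text
t: 11.82
tool_pos: [0.6186, 0.1054, 0.1232]
orientation: [-0.011, 3.132, 0.001]
force: [0.2, -0.4, 0.2]
opening: 0.0928
gripper_force: 0.0
```

>>> {"op": "apply_moves", "data": {
  "delta_pos": [
    [0.3,-4,0],
    [0.3,-4,0],
    [0.3,-4,0],
    [0.3,-4,0],
    [0.3,-4,0],
    [0.3,-3.7,0],
    [0,0,0],
    [0,0,0]
  ],
  "twist": [-0.06,0,0,0,0,0,0,0]
}}

```text
t: 12.82
tool_pos: [0.6103, -0.132, 0.1164]
orientation: [0.105, -3.139, -0.001]
force: [1.1, -1.7, -0.6]
opening: 0.0931
gripper_force: 0.0
```

```bash
python3 - <<'E'
from h import *
c=shot("top"); print(windows(c)); go(592.6,-135.6,2.5,184.0)
c=shot("scene")
E
```

```text
[(np.float64(-36.2), np.float64(-0.8), 43.5, 21.7, -89.5), (np.float64(-2.7), np.float64(-0.6), 43.9, 22.5, -89.3), (np.float64(31.7), np.float64(-0.4), 43.9, 22.0, -88.9)]
t 12.88 twist total -0.002 dx 1.80 dy -0.28 dz 11.39 F [-0.6 -0.3  0.5] op 0.0932 gf 0.0
```

>>> {"op": "apply_moves", "data": {
  "delta_pos": [
    [1.8,-0.3,2],
    [0,0,3],
    [0,0,3],
    [0,0,2],
    [0,0,0.8],
    [0,0,0.4],
    [0,0,0],
    [0,0,0]
  ],
  "twist": [0,0,0,0,0,0,0,0]
}}

```text
t: 13.92
tool_pos: [0.5936, -0.137, 0.0056]
orientation: [-0.105, 3.138, -0.001]
force: [-0.1, -0.1, 0.5]
opening: 0.0929
gripper_force: 0.0
```

>>> {"op": "apply_moves", "data": {
  "delta_pos": [
    [0,0,0.1],
    [0,0,0],
    [0,0,0],
    [0,0,0],
    [0,0,0]
  ],
  "twist": [0,0,0,0,0],
  "gripper": 5.5,
  "squeeze": 20
}}

```text
t: 14.55
tool_pos: [0.5927, -0.1367, 0.0035]
orientation: [0.106, -3.14, -0.0]
force: [0.2, -0.1, -1.1]
opening: 0.0552
gripper_force: 0.0
```

```bash
python3 - <<'E'
from h import *
p,y,M,s=tool(); print(p,y,s["opening"],s["force"].round(1)); go(592.6,-135.6,2.5,184.0)
E
```

```text
[ 592.71419049 -136.72332135    3.53275333] -176.14773630930932 0.055229342044403544 [ 0.2 -0.1 -1.1]
t 14.55 twist total -0.003 dx 0.00 dy 0.11 dz 0.10 F [ 0.2 -0.1 -1.1] op 0.0552 gf 0.0
```

>>> {"op": "apply_moves", "data": {
  "delta_pos": [
    [0,0,0],
    [0,0,0],
    [0,0,0],
    [0,0.1,0],
    [0,0,0.2],
    [0,0,0.2],
    [0,0,0]
  ],
  "twist": [0,0,0,0,0,0,0],
  "gripper": 9.3
}}

```text
t: 15.42
tool_pos: [0.5924, -0.1356, -0.0009]
orientation: [0.106, -3.139, -0.0]
force: [-0.2, 0.3, -0.7]
opening: 0.093
gripper_force: 0.0
```

>>> {"op": "apply_moves", "data": {
  "delta_pos": [
    [0,0,0],
    [0,0,0],
    [0,0,0],
    [0,0,0],
    [0,0,0]
  ],
  "twist": [0,0,0,0,0],
  "gripper": 5.5
}}

```text
t: 16.05
tool_pos: [0.5927, -0.1358, -0.0004]
orientation: [-0.106, 3.14, -0.0]
force: [0.2, 0.3, -0.1]
opening: 0.0595
gripper_force: 20.0
```

>>> {"op": "apply_moves", "data": {
  "delta_pos": [
    [0,0,-2],
    [0,0,-4],
    [0,0,-4],
    [0,3,-0.5],
    [0,4.5,0],
    [0,4.5,0],
    [0,4.5,0],
    [0,0,0]
  ],
  "twist": [0,0,0,0,0,0,0,0.063]
}}

```text
t: 17.05
tool_pos: [0.5816, 0.0321, 0.1062]
orientation: [-0.011, 3.14, 0.001]
force: [0.8, -0.6, -1.2]
opening: 0.0591
gripper_force: 20.0
```

```bash
cat >> h.py <<'E'
def place(z,bx=-4,by=-3.5):
    p,y,M,s=tool(); b=b2w([[bx,by,0]])[0]*1000; print("at",p.round(1),"bed",w2b(p[:2]/1000).round(1)); go(b[0],b[1],z,180.4)
E
python3 - <<'E'
from h import *
place(30)
E
```

```text
at [581.6  32.1 106.2] bed [[-19.4 -71.9]]
t 17.05 twist total -0.000 dx -1.54 dy 6.84 dz 7.62 F [ 0.8 -0.6 -1.2] op 0.0591 gf 20.0
```

>>> {"op": "apply_moves", "data": {
  "delta_pos": [
    [-1,3.5,0],
    [-0.5,3.3,0],
    [0,0,2],
    [0,0,3],
    [0,0,2],
    [0,0,0.6],
    [0,0,0],
    [0,0,0]
  ],
  "twist": [0,0,0,0,0,0,0,0]
}}

```text
t: 18.05
tool_pos: [0.5973, 0.0968, 0.0298]
orientation: [-0.006, 3.14, 0.0]
force: [-0.6, -0.2, -1.3]
opening: 0.0593
gripper_force: 20.0
```

>>> {"op": "apply_moves", "data": {
  "delta_pos": [
    [0,0,0.2],
    [0,0,0.1],
    [0,0,0.1],
    [0,0,0]
  ],
  "twist": [0,0,0,0]
}}

```text
t: 18.55
tool_pos: [0.5966, 0.097, 0.0255]
orientation: [-0.007, 3.141, -0.0]
force: [-3.8, -0.3, 5.4]
opening: 0.0595
gripper_force: 20.0
```

```bash
python3 - <<'E'
from h import *
place(26.5,-1,-1)
E
```

```text
at [596.6  97.   25.5] bed [[-4.  -7.2]]
t 18.55 twist total -0.003 dx -0.30 dy 0.62 dz -0.10 F [-3.8 -0.3  5.4] op 0.0595 gf 20.0
```

>>> {"op": "apply_moves", "data": {
  "delta_pos": [
    [-0.1,0.2,-0.05],
    [-0.1,0.2,0],
    [-0.1,0.15,0],
    [-0.1,0.1,0],
    [-0.1,0.1,0],
    [0,0,0]
  ],
  "twist": [0,0,0,0,0,0]
}}

```text
t: 19.3
tool_pos: [0.5988, 0.1011, 0.0252]
orientation: [0.005, -3.136, 0.008]
force: [-15.2, -15.8, 17.9]
opening: 0.0595
gripper_force: 20.0
```

```bash
python3 - <<'E'
from h import *
place(26.5,-1,-1)
E
```

```text
at [598.8 101.1  25.2] bed [[-1.7 -3.1]]
t 19.3 twist total -0.004 dx -0.07 dy 0.21 dz -0.13 F [-15.2 -15.8  17.9] op 0.0595 gf 20.0
```

>>> {"op": "apply_moves", "data": {
  "delta_pos": [
    [0.05,-0.1,0],
    [0,0,0],
    [0,0,0],
    [0,0,0],
    [0,0,-2],
    [0,0,-4],
    [0,-3,-3],
    [0,-3.5,0]
  ],
  "twist": [0,0,0,0,0,0,0,0],
  "gripper": 9.3
}}

```text
t: 20.3
tool_pos: [0.6041, 0.0384, 0.1208]
orientation: [-0.009, 3.133, -0.0]
force: [-0.0, 0.3, 0.1]
opening: 0.0929
gripper_force: 0.0
```

>>> {"op": "apply_moves", "data": {
  "delta_pos": [
    [0,-5,0],
    [0,-5,0],
    [0,-5,0],
    [0,-5,0],
    [0,-5,0],
    [0,-4.5,0],
    [0,0,0],
    [0,0,0]
  ],
  "twist": [0,0,0,0,0,0,0,0]
}}

```text
t: 21.3
tool_pos: [0.6026, -0.2563, 0.1161]
orientation: [-0.006, 3.141, 0.0]
force: [-0.1, -0.4, -0.1]
opening: 0.0927
gripper_force: 0.0
```

```bash
python3 - <<'E'
from h import *
c=shot("top"); print(windows(c,z=.033)); go(591.8,-275,-3,180.3)
E
```

```text
[(np.float64(-36.2), np.float64(-2.1), 43.7, 21.7, -89.4), (np.float64(-2.2), np.float64(-2.0), 43.4, 21.7, -89.7), (np.float64(31.7), np.float64(-2.0), 43.6, 21.6, -89.6)]
t 21.35 twist total -0.001 dx 1.09 dy -1.92 dz 11.88 F [ 1.1  0.8 -0.3] op 0.0930 gf 0.0
```

>>> {"op": "apply_moves", "data": {
  "delta_pos": [
    [1.1,-1.9,2],
    [0,0,3],
    [0,0,3],
    [0,0,2],
    [0,0,1],
    [0,0,0.6],
    [0,0,0],
    [0,0,0]
  ],
  "twist": [0,0,0,0,0,0,0,0]
}}

```text
t: 22.35
tool_pos: [0.5921, -0.276, 0.0002]
orientation: [-0.007, 3.14, -0.001]
force: [0.3, -1.0, -0.3]
opening: 0.0929
gripper_force: 0.0
```

>>> {"op": "apply_moves", "data": {
  "delta_pos": [
    [0,0,0.1],
    [0,0,0],
    [0,0,0],
    [0,0,0],
    [0,0,0]
  ],
  "twist": [0,0,0,0,0],
  "gripper": 5.5
}}

```text
t: 22.98
tool_pos: [0.5914, -0.2756, -0.0019]
orientation: [-0.007, 3.142, -0.0]
force: [0.7, 0.2, 0.2]
opening: 0.0598
gripper_force: 20.0
```

```bash
python3 - <<'E'
from h import *
p,y,M,s=tool(); print(p,y,s["opening"],s["force"].round(1)); place(110)
E
```

```text
[ 591.38589978 -275.6095783    -1.90359881] -179.75958921189635 0.059775498728373865 [0.7 0.2 0.2]
at [ 591.4 -275.6   -1.9] bed [[ -11.8 -379.7]]
t 22.98 twist total -0.003 dx -0.78 dy 37.62 dz -11.19 F [0.7 0.2 0.2] op 0.0598 gf 20.0
```

>>> {"op": "apply_moves", "data": {
  "delta_pos": [
    [0,0,-2],
    [0,0,-4],
    [0,3,-4],
    [-0.2,5,-1.2],
    [-0.2,5,0],
    [-0.2,5,0],
    [-0.2,5,0],
    [0,5,0]
  ],
  "twist": [0,0,0,0,0,0,0,0]
}}

```text
t: 23.98
tool_pos: [0.5986, 0.006, 0.1118]
orientation: [-0.007, 3.14, -0.0]
force: [-0.0, 1.4, -1.8]
opening: 0.0594
gripper_force: 20.0
```

>>> {"op": "apply_moves", "data": {
  "delta_pos": [
    [0,5,0],
    [0,3,0],
    [0,1.3,0],
    [0,0,0],
    [0,0,0]
  ],
  "twist": [0,0,0,0,0]
}}

```text
t: 24.6
tool_pos: [0.598, 0.0962, 0.1103]
orientation: [-0.005, 3.141, -0.001]
force: [0.4, 0.3, -0.9]
opening: 0.0591
gripper_force: 20.0
```

```bash
python3 - <<'E'
from h import *
place(36,-4,-4.5)
E
```

```text
at [598.   96.2 110.3] bed [[-2.6 -8. ]]
t 24.6 twist total -0.004 dx 0.14 dy 0.35 dz 7.43 F [ 0.4  0.3 -0.9] op 0.0591 gf 20.0
```

>>> {"op": "apply_moves", "data": {
  "delta_pos": [
    [0.15,0.2,2],
    [0,0,3],
    [0,0,1.5],
    [0,0,0.8],
    [0,0,0.3],
    [0,0,0.15],
    [0,0,0.1],
    [0,0,0]
  ],
  "twist": [0,0,0,0,0,0,0,0]
}}

```text
t: 25.6
tool_pos: [0.5967, 0.0996, 0.032]
orientation: [-0.007, 3.141, 0.0]
force: [0.4, -0.7, -1.2]
opening: 0.0598
gripper_force: 20.0
```

```bash
python3 - <<'E'
from h import *
place(31,-1,-1)
E
```

```text
at [596.7  99.6  32. ] bed [[-3.9 -4.6]]
t 25.6 twist total -0.003 dx -0.29 dy 0.36 dz 0.10 F [ 0.4 -0.7 -1.2] op 0.0598 gf 20.0
```

>>> {"op": "apply_moves", "data": {
  "delta_pos": [
    [0,0,0.1],
    [-0.1,0.1,0],
    [-0.1,0.1,0],
    [-0.1,0.1,0],
    [-0.1,0.1,0],
    [0,0,0]
  ],
  "twist": [0,0,0,0,0,0]
}}

```text
t: 26.35
tool_pos: [0.5983, 0.101, 0.0309]
orientation: [0.006, -3.137, 0.006]
force: [-13.8, -10.7, 14.4]
opening: 0.0596
gripper_force: 20.0
```

```bash
python3 - <<'E'
from h import *
place(31,-1,-1)
E
```

```text
at [598.3 101.   30.9] bed [[-2.2 -3.2]]
t 26.35 twist total -0.003 dx -0.12 dy 0.22 dz -0.01 F [-13.8 -10.7  14.4] op 0.0596 gf 20.0
```

>>> {"op": "apply_moves", "data": {
  "delta_pos": [
    [0.05,-0.1,0],
    [0,0,0],
    [0,0,0],
    [0,0,0],
    [0,0,-2],
    [0,0,-4],
    [0,-3,-3],
    [1,-4,0]
  ],
  "twist": [0,0,0,0,0,0,0,0],
  "gripper": 9.3
}}

```text
t: 27.35
tool_pos: [0.5934, 0.0324, 0.1263]
orientation: [-0.01, 3.133, -0.0]
force: [0.4, -0.6, 0.5]
opening: 0.0931
gripper_force: 0.0
```

>>> {"op": "apply_moves", "data": {
  "delta_pos": [
    [2.2,-5,0],
    [2.2,-5,0],
    [2.2,-5,0],
    [2.2,-5,0],
    [2.2,-5,0],
    [2.2,-4.5,0],
    [0,0,0],
    [0,0,0]
  ],
  "twist": [0,0,0,0,0,0,0.134,0]
}}

```text
t: 28.35
tool_pos: [0.4595, -0.264, 0.122]
orientation: [0.205, 3.133, -0.001]
force: [-0.3, -0.2, -0.2]
opening: 0.0931
gripper_force: 0.0
```

```bash
python3 - <<'E'
from h import *
c=shot("top"); print(windows(c,z=.040)); go(449.9,-288.6,-2,172.7)
E
```

```text
[(np.float64(-36.2), np.float64(-2.4), 43.6, 21.6, -89.3), (np.float64(-2.2), np.float64(-2.5), 43.6, 21.7, -89.7), (np.float64(31.5), np.float64(-2.6), 43.8, 21.7, 89.3)]
t 28.4 twist total -0.000 dx 0.65 dy -2.62 dz 12.38 F [1.  0.1 0.3] op 0.0930 gf 0.0
```

>>> {"op": "apply_moves", "data": {
  "delta_pos": [
    [0.65,-2.6,2],
    [0,0,3],
    [0,0,3],
    [0,0,2.5],
    [0,0,1],
    [0,0,0.6],
    [0,0,0],
    [0,0,0]
  ],
  "twist": [0,0,0,0,0,0,0,0]
}}

```text
t: 29.4
tool_pos: [0.4502, -0.2885, 0.0006]
orientation: [0.203, 3.134, -0.002]
force: [0.5, 0.1, 0.5]
opening: 0.093
gripper_force: 0.0
```

>>> {"op": "apply_moves", "data": {
  "delta_pos": [
    [0,0,0.15],
    [0,0,0],
    [0,0,0],
    [0,0,0],
    [0,0,0]
  ],
  "twist": [0,0,0,0,0],
  "gripper": 5.5
}}

```text
t: 30.02
tool_pos: [0.4495, -0.2881, -0.0019]
orientation: [0.204, 3.135, -0.0]
force: [-1.2, -0.8, 0.5]
opening: 0.0595
gripper_force: 20.0
```

```bash
python3 - <<'E'
from h import *
p,y,M,s=tool(); print(p,y,s["opening"],s["force"].round(1)); place(115)
E
```

```text
[ 449.52563677 -288.12637443   -1.90006288] 172.56506933008927 0.059540712216561695 [-1.2 -0.8  0.5]
at [ 449.5 -288.1   -1.9] bed [[-153.7 -391.3]]
t 30.02 twist total -0.137 dx -14.97 dy 38.78 dz -11.69 F [-1.2 -0.8  0.5] op 0.0595 gf 20.0
```

>>> {"op": "apply_moves", "data": {
  "delta_pos": [
    [0,0,-2],
    [0,0,-4],
    [0,0,-4],
    [0,0,-1.7],
    [-2,5,0],
    [-2,5,0],
    [-2,5,0],
    [-2,5,0]
  ],
  "twist": [0,0,0,-0.137,0,0,0,0]
}}

```text
t: 31.02
tool_pos: [0.5284, -0.0859, 0.1151]
orientation: [-0.011, 3.141, -0.0]
force: [1.0, -0.9, -1.0]
opening: 0.0593
gripper_force: 20.0
```

>>> {"op": "apply_moves", "data": {
  "delta_pos": [
    [-2,5,0],
    [-2,5,0],
    [-2,5,0],
    [-0.8,3.4,0],
    [0,0,0],
    [0,0,0]
  ],
  "twist": [0,0,0,0,0,0]
}}

```text
t: 31.78
tool_pos: [0.5944, 0.0965, 0.1147]
orientation: [0.012, -3.141, 0.001]
force: [0.4, -0.3, -0.3]
opening: 0.0594
gripper_force: 20.0
```

```bash
python3 - <<'E'
from h import *
place(39,-4.5,-5)
E
```

```text
at [594.4  96.5 114.7] bed [[-6.2 -7.7]]
t 31.77 twist total 0.000 dx -0.17 dy 0.27 dz 7.57 F [ 0.4 -0.3 -0.3] op 0.0594 gf 20.0
```

>>> {"op": "apply_moves", "data": {
  "delta_pos": [
    [-0.17,0.27,2],
    [0,0,3],
    [0,0,1.5],
    [0,0,0.7],
    [0,0,0.25],
    [0,0,0.15],
    [0,0,0.05],
    [0,0,0]
  ],
  "twist": [0,0,0,0,0,0,0,0]
}}

```text
t: 32.78
tool_pos: [0.5968, 0.0998, 0.0391]
orientation: [-0.011, 3.141, 0.0]
force: [-0.3, -0.4, -0.8]
opening: 0.0599
gripper_force: 20.0
```

>>> {"op": "apply_moves", "data": {
  "delta_pos": [
    [-0.1,0.1,0],
    [-0.1,0.1,0],
    [-0.1,0.1,0],
    [-0.1,0.1,0],
    [0,0,0]
  ],
  "twist": [0,0,0,0,0]
}}

```text
t: 33.4
tool_pos: [0.5979, 0.1022, 0.0381]
orientation: [0.011, -3.136, 0.004]
force: [-13.5, -7.4, 8.9]
opening: 0.0599
gripper_force: 20.0
```

```bash
python3 - <<'E'
from h import *
place(38,-1,-1)
E
```

```text
at [597.9 102.2  38.1] bed [[-2.6 -2. ]]
t 33.4 twist total 0.000 dx -0.16 dy 0.10 dz 0.01 F [-13.5  -7.4   8.9] op 0.0599 gf 20.0
```

>>> {"op": "apply_moves", "data": {
  "delta_pos": [
    [0.05,-0.1,0],
    [0,0,0],
    [0,0,0],
    [0,0,0],
    [0,0,-2],
    [0,0,-4],
    [0,-3,-3],
    [1,-5,0]
  ],
  "twist": [0,0,0,0,0,0,0,0],
  "gripper": 9.3
}}

```text
t: 34.4
tool_pos: [0.5938, 0.0229, 0.1344]
orientation: [-0.016, 3.133, -0.0]
force: [0.1, -0.8, 0.3]
opening: 0.093
gripper_force: 0.0
```

>>> {"op": "apply_moves", "data": {
  "delta_pos": [
    [2,-5.5,0],
    [2,-5.5,0],
    [2,-5.5,0],
    [2,-5.5,0],
    [2,-5.5,0],
    [2,-5.5,0],
    [2,-5.5,0],
    [0,-4,0]
  ],
  "twist": [0,0,0,0,0,0,0,-0.065]
}}

```text
t: 35.4
tool_pos: [0.4524, -0.4062, 0.1306]
orientation: [-0.112, 3.138, -0.003]
force: [0.6, -0.6, 0.2]
opening: 0.0932
gripper_force: 0.0
```

>>> {"op": "apply_moves", "data": {
  "delta_pos": [
    [0,0,0],
    [0,0,0]
  ],
  "twist": [0,0]
}}

```text
t: 35.65
tool_pos: [0.4538, -0.4031, 0.1295]
orientation: [-0.112, 3.139, -0.0]
force: [0.3, -0.2, 0.8]
opening: 0.0931
gripper_force: 0.0
```

```bash
python3 - <<'E'
from h import *
c=shot("top"); print(windows(c,z=.047)); go(440.2,-416.9,-2,184.1)
E
```

```text
[(np.float64(-36.5), np.float64(-1.3), 43.2, 22.0, 88.9), (np.float64(-2.2), np.float64(-1.4), 43.5, 21.8, -89.6), (np.float64(31.7), np.float64(-1.3), 43.6, 21.8, -89.8)]
t 35.7 twist total 0.001 dx 1.47 dy -1.33 dz 13.12 F [-0.8  0.5  0. ] op 0.0932 gf 0.0
```

>>> {"op": "apply_moves", "data": {
  "delta_pos": [
    [1.45,-1.35,2],
    [0,0,4],
    [0,0,3],
    [0,0,2.3],
    [0,0,1],
    [0,0,0.6],
    [0,0,0],
    [0,0,0]
  ],
  "twist": [0,0,0,0,0,0,0,0]
}}

```text
t: 36.7
tool_pos: [0.4406, -0.4185, 0.0006]
orientation: [-0.114, 3.138, -0.002]
force: [0.3, -0.2, -0.2]
opening: 0.0929
gripper_force: 0.0
```

>>> {"op": "apply_moves", "data": {
  "delta_pos": [
    [0,0,0.2],
    [0,0,0],
    [0,0,0],
    [0,0,0],
    [0,0,0]
  ],
  "twist": [0,0,0,0,0],
  "gripper": 5.5
}}

```text
t: 37.33
tool_pos: [0.4401, -0.4179, -0.0024]
orientation: [-0.113, 3.14, -0.0]
force: [-0.6, 0.6, 1.1]
opening: 0.0597
gripper_force: 20.0
```

```bash
python3 - <<'E'
from h import *
p,y,M,s=tool(); print(p,y,s["opening"],s["force"].round(1)); place(115,-4.5,-5)
E
```

```text
[ 440.09430426 -417.86439917   -2.38298498] -175.85965505218022 0.059692944458741924 [-0.6  0.6  1.1]
at [ 440.1 -417.9   -2.4] bed [[-164.  -520.9]]
t 37.33 twist total 0.065 dx -15.95 dy 51.59 dz -11.74 F [-0.6  0.6  1.1] op 0.0597 gf 20.0
```

>>> {"op": "apply_moves", "data": {
  "delta_pos": [
    [0,0,-2],
    [0,0,-4],
    [0,0,-4],
    [0,0,-2],
    [-2,5.5,0],
    [-2,5.5,0],
    [-2,5.5,0],
    [-2,5.5,0]
  ],
  "twist": [0,0,0,0.065,0,0,0,0]
}}

```text
t: 38.33
tool_pos: [0.5192, -0.1958, 0.1193]
orientation: [-0.011, 3.14, -0.001]
force: [0.5, 0.8, -0.4]
opening: 0.0597
gripper_force: 20.0
```

>>> {"op": "apply_moves", "data": {
  "delta_pos": [
    [-2,5.5,0],
    [-2,5.5,0],
    [-2,5.5,0],
    [-1.5,5.5,0],
    [-0.3,5,0],
    [0,2,0],
    [0,0,0],
    [0,0,0]
  ],
  "twist": [0,0,0,0,0,0,0,0]
}}

```text
t: 39.33
tool_pos: [0.5945, 0.0919, 0.1179]
orientation: [-0.01, 3.141, -0.001]
force: [-1.7, -0.1, -0.2]
opening: 0.0598
gripper_force: 20.0
```

```bash
python3 - <<'E'
from h import *
place(46,-4.5,-5)
E
```

```text
at [594.5  91.9 117.9] bed [[ -6.1 -12.3]]
t 39.33 twist total -0.001 dx -0.16 dy 0.73 dz 7.19 F [-1.7 -0.1 -0.2] op 0.0598 gf 20.0
```

>>> {"op": "apply_moves", "data": {
  "delta_pos": [
    [-0.16,0.73,2],
    [0,0,2.5],
    [0,0,1.5],
    [0,0,0.7],
    [0,0,0.3],
    [0,0,0.2],
    [0,0,0.05],
    [0,0,0]
  ],
  "twist": [0,0,0,0,0,0,0,0]
}}

```text
t: 40.33
tool_pos: [0.5963, 0.1007, 0.0456]
orientation: [-0.011, 3.141, 0.0]
force: [-0.2, -0.3, -1.1]
opening: 0.0598
gripper_force: 20.0
```

>>> {"op": "apply_moves", "data": {
  "delta_pos": [
    [-0.1,0.1,0],
    [-0.1,0.1,0],
    [-0.1,0.1,0],
    [-0.1,0.1,0],
    [0,0,0]
  ],
  "twist": [0,0,0,0,0]
}}

```text
t: 40.95
tool_pos: [0.5984, 0.103, 0.0448]
orientation: [0.011, -3.138, 0.004]
force: [-8.5, -8.1, 4.6]
opening: 0.0597
gripper_force: 20.0
```

```bash
python3 - <<'E'
from h import *
place(45,-1,-1)
E
```

```text
at [598.4 103.   44.8] bed [[-2.1 -1.2]]
t 40.95 twist total 0.000 dx -0.11 dy 0.02 dz -0.02 F [-8.5 -8.1  4.6] op 0.0597 gf 20.0
```

>>> {"op": "apply_moves", "data": {
  "delta_pos": [
    [0.05,-0.1,0],
    [0,0,0],
    [0,0,0],
    [0,0,0],
    [0,0,1],
    [0,0,1],
    [0,0,1],
    [0,0,0.5]
  ],
  "twist": [0,0,0,0,0,0,0,0],
  "gripper": 9.3
}}

```text
t: 41.95
tool_pos: [0.5999, 0.1035, 0.0135]
orientation: [0.011, -3.142, 0.001]
force: [-25.9, 0.7, 57.8]
opening: 0.0929
gripper_force: 29.5
```

>>> {"op": "apply_moves", "data": {
  "delta_pos": [
    [0,0,0],
    [0,0,0],
    [0,0,0],
    [0,0,0],
    [0,0,0]
  ],
  "twist": [0,0,0,0,0],
  "gripper": 5.5,
  "squeeze": 25
}}

```text
t: 42.58
tool_pos: [0.6004, 0.1022, 0.0105]
orientation: [-0.011, 3.14, -0.003]
force: [-0.6, -6.0, 5.2]
opening: 0.0599
gripper_force: 25.0
```

```bash
python3 - <<'E'
from h import *
p,y,M,s=tool(); print(s["opening"]);place(10,-1,-1)
E
```

```text
0.05988613619869929
at [600.4 102.2  10.5] bed [[-0.1 -2. ]]
t 42.58 twist total -0.000 dx 0.09 dy 0.10 dz 0.05 F [-0.6 -6.   5.2] op 0.0599 gf 25.0
```

>>> {"op": "apply_moves", "data": {
  "delta_pos": [
    [0,0.1,0],
    [0,0.1,0],
    [0,0,0]
  ],
  "twist": [0,0,0]
}}

```text
t: 42.95
tool_pos: [0.6002, 0.1026, 0.0105]
orientation: [-0.01, 3.14, -0.006]
force: [-0.7, -12.9, 6.7]
opening: 0.0598
gripper_force: 25.0
```

```bash
python3 - <<'E'
from h import *
place(10,-1,-1)
d=shot("scene"); cv2.imwrite("pics/p5.png",cv2.resize(d["frame"][180:310,290:420,::-1],None,fx=4.5,fy=4.5,interpolation=3))
E
```

```text
at [600.2 102.6  10.5] bed [[-0.3 -1.6]]
t 42.95 twist total -0.001 dx 0.07 dy 0.06 dz 0.05 F [ -0.7 -12.9   6.7] op 0.0598 gf 25.0
```

View pics/p5.png

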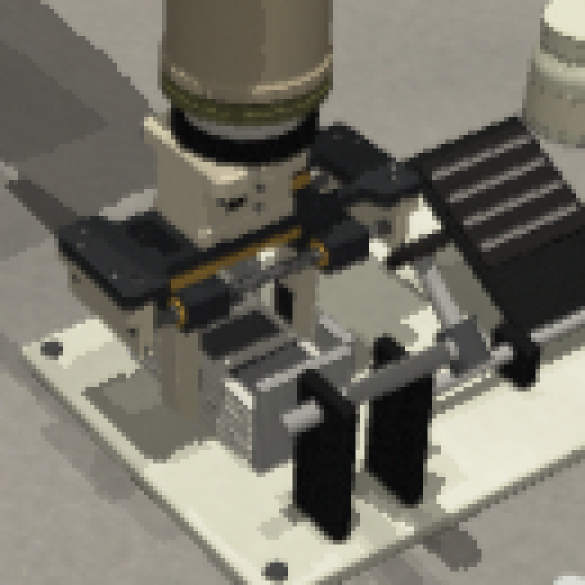

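The clamped pile shows as an aligned block with its corner at (255,430), and nothing loose is on the plate. I'll release it, retreat and inspect before the −x tap.

>>> {"op": "apply_moves", "data": {
  "delta_pos": [
    [0,-0.1,0],
    [0,0,0],
    [0,0,0],
    [0,0,0],
    [0,0,-2],
    [0,0,-4],
    [2,0,-4],
    [4,0,0]
  ],
  "twist": [0,0,0,0,0,0,0,0],
  "gripper": 9.3
}}

```text
t: 44.0
tool_pos: [0.5433, 0.1045, 0.1166]
orientation: [-0.011, 3.131, 0.002]
force: [-0.1, -0.6, 0.9]
opening: 0.093
gripper_force: 0.0
```

>>> {"op": "apply_moves", "data": {
  "delta_pos": [
    [5,0,0],
    [5,0,0],
    [0,0,0],
    [0,0,0]
  ],
  "twist": [0,0,0,0],
  "gripper": 0
}}

```text
t: 44.5
tool_pos: [0.4407, 0.1037, 0.1119]
orientation: [-0.012, 3.138, 0.001]
force: [0.2, -0.2, 0.1]
opening: 0.0574
gripper_force: 0.0
```

```bash
python3 - <<'E'
from h import *
place(10,-75,-1)
c=shot("top");print(windows(c,z=.054)); d=shot("scene")
a=cv2.resize(c["frame"][190:265,260:325,::-1],None,fx=5,fy=5,interpolation=3); b=cv2.resize(d["frame"][220:300,295:375,::-1],None,fx=5,fy=5,interpolation=3)
a=a[:375];b=b[:375];cv2.imwrite("pics/p6.png",np.hstack([a,b]))
E
```

```text
at [440.7 103.7 111.9] bed [[-159.8    0.6]]
t 44.5 twist total 0.000 dx -8.48 dy -0.16 dz 10.19 F [ 0.2 -0.2  0.1] op 0.0574 gf 0.0
[(np.float64(-2.6), np.float64(-1.3), 44.2, 21.7, -89.4), (np.float64(31.1), np.float64(-1.0), 43.5, 22.4, -89.7)]
```

View pics/p6.png

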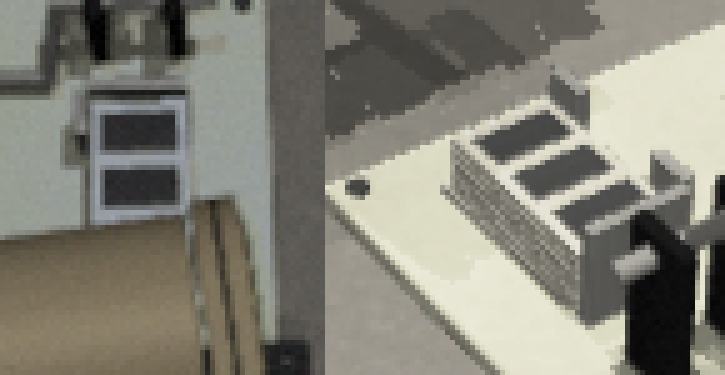

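The pile is nearly square. The bottom carrier sticks out a few mm in −x at (445,190), so I'll tap from −x with the fingers closed.

>>> {"op": "apply_moves", "data": {
  "delta_pos": [
    [-4,-0.1,0],
    [-3.5,0,0],
    [0,0,3],
    [0,0,4],
    [0,0,2],
    [0,0,0.8],
    [0,0,0.3],
    [0,0,0]
  ],
  "twist": [0,0,0,0,0,0,0,0],
  "gripper": 0
}}

```text
t: 45.6
tool_pos: [0.5154, 0.1031, 0.0099]
orientation: [-0.011, 3.14, 0.0]
force: [-0.5, -0.6, 0.1]
opening: 0.0001
gripper_force: 0.0
```

>>> {"op": "apply_moves", "data": {
  "delta_pos": [
    [-0.4,0,0],
    [-0.4,0,0],
    [-0.2,0,0],
    [-0.2,0,0],
    [-0.1,0,0],
    [-0.1,0,0],
    [0,0,0]
  ],
  "twist": [0,0,0,0,0,0,0]
}}

```text
t: 46.48
tool_pos: [0.527, 0.1031, 0.0086]
orientation: [0.012, -3.139, 0.0]
force: [-6.0, -0.1, 4.0]
opening: 0.0003
gripper_force: 3.0
```

```bash
python3 - <<'E'
from h import *
place(10,-64,-1)
E
```

```text
at [527.  103.1   8.6] bed [[-73.5  -0.5]]
t 46.48 twist total 0.000 dx -0.95 dy -0.05 dz -0.14 F [-6.  -0.1  4. ] op 0.0003 gf 3.0
```

>>> {"op": "apply_moves", "data": {
  "delta_pos": [
    [-0.1,0,0],
    [-0.1,0,0],
    [-0.1,0,0],
    [0,0,0]
  ],
  "twist": [0,0,0,0]
}}

```text
t: 46.98
tool_pos: [0.5298, 0.1032, 0.0086]
orientation: [0.012, -3.138, 0.0]
force: [-7.0, 0.6, 5.5]
opening: 0.0005
gripper_force: 3.5
```

>>> {"op": "apply_moves", "data": {
  "delta_pos": [
    [-0.1,0,0],
    [-0.1,0,0],
    [-0.1,0,0],
    [0,0,0]
  ],
  "twist": [0,0,0,0]
}}

```text
t: 47.48
tool_pos: [0.5329, 0.1032, 0.0085]
orientation: [0.011, -3.138, 0.0]
force: [-7.2, 0.8, 4.1]
opening: 0.001
gripper_force: 3.4
```

>>> {"op": "apply_moves", "data": {
  "delta_pos": [
    [-0.1,0,0],
    [-0.1,0,0],
    [-0.1,0,0],
    [0,0,0]
  ],
  "twist": [0,0,0,0]
}}

```text
t: 47.98
tool_pos: [0.5354, 0.1033, 0.0085]
orientation: [0.012, -3.137, 0.0]
force: [-8.8, -0.1, 6.5]
opening: 0.0001
gripper_force: 4.4
```

>>> {"op": "apply_moves", "data": {
  "delta_pos": [
    [-0.1,0,0],
    [-0.1,0,0],
    [0,0,0]
  ],
  "twist": [0,0,0]
}}

```text
t: 48.35
tool_pos: [0.5354, 0.1032, 0.0083]
orientation: [0.012, -3.133, 0.001]
force: [-19.4, -0.5, 15.0]
opening: 0.0005
gripper_force: 10.9
```

>>> {"op": "apply_moves", "data": {
  "delta_pos": [
    [-0.1,0,0],
    [0,0,0],
    [1,0,0],
    [3,0,0],
    [4,0,-3],
    [4,0,-4],
    [0,0,0],
    [0,0,0]
  ],
  "twist": [0,0,0,0,0,0,0,0]
}}

```text
t: 49.35
tool_pos: [0.421, 0.1023, 0.0791]
orientation: [-0.011, 3.14, 0.0]
force: [0.6, -0.3, -0.7]
opening: 0.0004
gripper_force: 0.0
```

```bash
python3 - <<'E'
from h import *
place(100,-160,-1)
c=shot("top");print(windows(c,z=.054)); d=shot("scene")
b=cv2.resize(d["frame"][215:300,295:395,::-1],None,fx=7,fy=7,interpolation=3)
cv2.imwrite("pics/p7.png",b)
E
```

```text
at [421.  102.3  79.1] bed [[-179.5   -0.6]]
t 49.35 twist total 0.000 dx -1.95 dy -0.04 dz -2.09 F [ 0.6 -0.3 -0.7] op 0.0004 gf 0.0
[(np.float64(-36.3), np.float64(-1.2), 44.4, 21.8, -89.4), (np.float64(-2.6), np.float64(-1.1), 43.7, 22.4, -89.2), (np.float64(31.4), np.float64(-1.1), 43.7, 22.6, -89.0)]
```

View pics/p7.png

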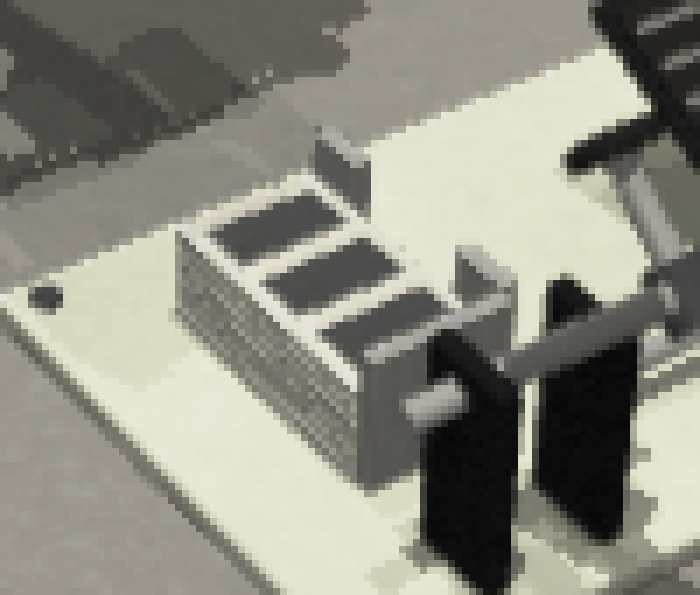

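The pile is square on its visible faces: corners at (180,240) and (365,480), with all six layers aligned. I'll add one gentle tap from −y to be sure of the side fence.

>>> {"op": "apply_moves", "data": {
  "delta_pos": [
    [0,-4,-2],
    [-4,-4,0],
    [-5,0,0],
    [-5,0,0],
    [-3.7,0,0],
    [0,0,3],
    [0,0,3],
    [0,0,1.9]
  ],
  "twist": [0,0,0,0,0,0,0,0]
}}

```text
t: 50.45
tool_pos: [0.5961, 0.0235, 0.0157]
orientation: [0.011, -3.136, -0.0]
force: [-0.1, 0.3, 0.7]
opening: 0.0007
gripper_force: 0.0
```

>>> {"op": "apply_moves", "data": {
  "delta_pos": [
    [0,0,0.6],
    [0,0,0.3],
    [0,0,0],
    [0,0.5,0],
    [0,0.5,0],
    [0,0.5,0],
    [0,0,0]
  ],
  "twist": [0,0,0,0,0,0,0]
}}

```text
t: 51.32
tool_pos: [0.5979, 0.0392, 0.0112]
orientation: [-0.012, 3.141, 0.0]
force: [0.4, -0.2, -0.7]
opening: 0.0006
gripper_force: 0.0
```

```bash
python3 - <<'E'
from h import *
place(10,-2,-50)
E
```

```text
at [597.9  39.2  11.2] bed [[ -3.1 -65. ]]
t 51.33 twist total 0.001 dx -0.11 dy 1.50 dz 0.12 F [ 0.4 -0.2 -0.7] op 0.0006 gf 0.0
```

>>> {"op": "apply_moves", "data": {
  "delta_pos": [
    [0,0.4,0],
    [0,0.3,0],
    [0,0.2,0],
    [0,0.2,0],
    [0,0.1,0],
    [0,0.1,0],
    [0,0,0]
  ],
  "twist": [0,0,0,0,0,0,0]
}}

```text
t: 52.2
tool_pos: [0.5978, 0.0516, 0.011]
orientation: [-0.011, 3.142, -0.0]
force: [-0.4, -0.1, -0.3]
opening: 0.0001
gripper_force: 0.0
```

>>> {"op": "apply_moves", "data": {
  "delta_pos": [
    [0,0.1,0],
    [0,0.1,0],
    [0,0.1,0],
    [0,0,0]
  ],
  "twist": [0,0,0,0]
}}

```text
t: 52.7
tool_pos: [0.5977, 0.0547, 0.011]
orientation: [0.012, -3.142, -0.0]
force: [-0.0, -0.3, 0.2]
opening: 0.0002
gripper_force: 0.0
```

>>> {"op": "apply_moves", "data": {
  "delta_pos": [
    [0,0.1,0],
    [0,0.1,0],
    [0,0.1,0],
    [0,0,0]
  ],
  "twist": [0,0,0,0]
}}

```text
t: 53.2
tool_pos: [0.5977, 0.0565, 0.0111]
orientation: [0.011, -3.141, 0.002]
force: [-1.2, -6.4, 0.1]
opening: 0.0004
gripper_force: 2.9
```

>>> {"op": "apply_moves", "data": {
  "delta_pos": [
    [0,0.1,0],
    [0,0.1,0],
    [0,0.1,0],
    [0,0,0]
  ],
  "twist": [0,0,0,0]
}}

```text
t: 53.7
tool_pos: [0.5977, 0.0565, 0.0111]
orientation: [0.01, -3.141, 0.009]
force: [-1.3, -19.2, 2.1]
opening: 0.0006
gripper_force: 9.4
```

The pile stops firmly against the side fence too. Next is the pedal.

>>> {"op": "apply_moves", "data": {
  "delta_pos": [
    [0,-1,0],
    [0,-2,-2],
    [0,0,-4],
    [0,0,-5],
    [0,4,-1],
    [0.5,5,0],
    [0.5,5,0],
    [0.5,5,0]
  ],
  "twist": [0,0,0,0,0,0,0,0]
}}

```text
t: 54.7
tool_pos: [0.582, 0.2215, 0.1331]
orientation: [-0.011, 3.14, 0.001]
force: [0.2, 0.2, -0.3]
opening: 0.0004
gripper_force: 0.0
```

>>> {"op": "apply_moves", "data": {
  "delta_pos": [
    [0.5,5,0],
    [0,2.8,0],
    [0,0,0],
    [0,0,0]
  ],
  "twist": [0,0,0,0]
}}

```text
t: 55.2
tool_pos: [0.5765, 0.2975, 0.1319]
orientation: [-0.011, 3.141, -0.0]
force: [-0.3, -1.2, -0.2]
opening: 0.0004
gripper_force: 0.0
```

```bash
python3 - <<'E'
from h import *
place(78,-24,188)
c=shot("top");print(windows(c,z=.054)); d=shot("scene","pics/s8.png")
cv2.imwrite("pics/p8.png",cv2.resize(d["frame"][130:310,290:490,::-1],None,fx=3.3,fy=3.3,interpolation=3))
E
```

```text
at [576.5 297.5 131.9] bed [[-22.7 193.5]]
t 55.2 twist total 0.000 dx 0.13 dy -0.55 dz 5.39 F [-0.3 -1.2 -0.2] op 0.0004 gf 0.0
[(np.float64(-36.3), np.float64(-0.9), 44.5, 21.8, -89.5), (np.float64(-2.5), np.float64(-0.6), 43.8, 22.3, 89.9), (np.float64(31.4), np.float64(-0.5), 43.6, 22.6, -89.0)]
```

View pics/p8.png

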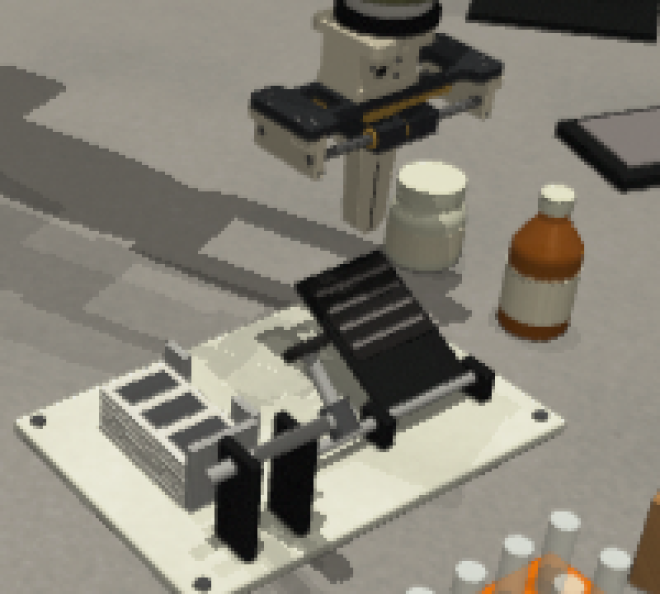

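The tool is over the pedal, the pile is still square, and the jar and bottle are clear. Pressing now.

>>> {"op": "apply_moves", "data": {
  "delta_pos": [
    [0.1,-0.5,2],
    [0,0,2],
    [0,0,1],
    [0,0,0.5],
    [0,0,0.5],
    [0,0,0.5],
    [0,0,0.5],
    [0,0,0]
  ],
  "twist": [0,0,0,0,0,0,0,0]
}}

```text
t: 56.3
tool_pos: [0.575, 0.2937, 0.0608]
orientation: [-0.012, 3.142, 0.0]
force: [-0.5, 0.9, 4.1]
opening: 0.0006
gripper_force: 1.9
```

>>> {"op": "apply_moves", "data": {
  "delta_pos": [
    [0,0,0.5],
    [0,0,0.5],
    [0,0,0.5],
    [0,0,0.5],
    [0,0,0.4],
    [0,0,0.4],
    [0,0,0]
  ],
  "twist": [0,0,0,0,0,0,0]
}}

```text
t: 57.18
tool_pos: [0.5744, 0.2936, 0.0341]
orientation: [0.012, -3.14, 0.0]
force: [-10.2, -1.8, 16.6]
opening: 0.0006
gripper_force: 8.1
```

>>> {"op": "apply_moves", "data": {
  "delta_pos": [
    [0,0,0.2],
    [0,0,0.2],
    [0,0,0.1],
    [0,0,0]
  ],
  "twist": [0,0,0,0]
}}

```text
t: 57.68
tool_pos: [0.5746, 0.2937, 0.0334]
orientation: [0.012, -3.141, 0.0]
force: [-26.3, -9.9, 46.9]
opening: 0.0008
gripper_force: 23.2
```

>>> {"op": "apply_moves", "data": {
  "delta_pos": [
    [0,0,0.1],
    [0,0,0.1],
    [0,0,0]
  ],
  "twist": [0,0,0]
}}

```text
t: 58.05
tool_pos: [0.5746, 0.2937, 0.0331]
orientation: [0.012, -3.141, 0.001]
force: [-33.2, -12.3, 58.9]
opening: 0.0004
gripper_force: 29.3
```

>>> {"op": "apply_moves", "data": {
  "delta_pos": [
    [0,0,0],
    [0,0,0],
    [0,0,0],
    [0,0,0],
    [0,0,0],
    [0,0,0],
    [0,0,0],
    [0,0,0]
  ],
  "twist": [0,0,0,0,0,0,0,0]
}}

```text
t: 59.05
tool_pos: [0.5746, 0.2937, 0.033]
orientation: [0.012, -3.141, 0.001]
force: [-32.1, -11.9, 58.3]
opening: 0.0004
gripper_force: 29.2
```

```bash
python3 - <<'E'
from h import *
d=shot("scene")
cv2.imwrite("pics/p9.png",cv2.resize(d["frame"][170:310,290:470,::-1],None,fx=4,fy=4,interpolation=3))
print(tool()[3]["force"])
E
```

```text
[-32.36894348 -12.19850823  59.10371016]
```

View pics/p9.png

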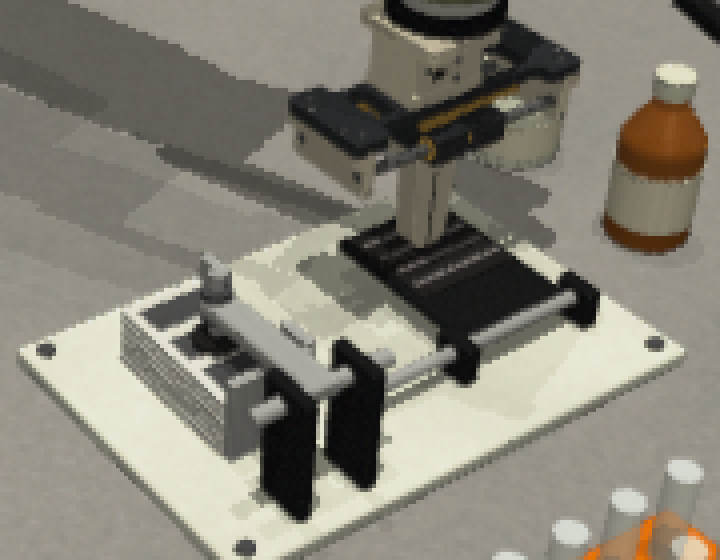

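The tread is level at (450,275) and the foot sits on the pile at (210,335), with the pile still square. I'll let it up smoothly.

>>> {"op": "apply_moves", "data": {
  "delta_pos": [
    [0,0,-0.6],
    [0,0,-0.6],
    [0,0,-0.7],
    [0,0,-0.8],
    [0,0,-0.8],
    [0,0,-0.8],
    [0,0,-0.8],
    [0,0,-2]
  ],
  "twist": [0,0,0,0,0,0,0,0]
}}

```text
t: 60.1
tool_pos: [0.5735, 0.2929, 0.0963]
orientation: [0.011, -3.138, 0.002]
force: [-1.0, -0.1, 0.1]
opening: 0.0002
gripper_force: 0.0
```

>>> {"op": "apply_moves", "data": {
  "delta_pos": [
    [0,0,-4],
    [0,-5,0],
    [0,-5,0],
    [1,-5,0],
    [1,-5,0],
    [1,-5,0],
    [0,0,0],
    [0,0,0]
  ],
  "twist": [0,0,0,0,0,0,0,0],
  "gripper": 6
}}

```text
t: 61.1
tool_pos: [0.5466, 0.0436, 0.1374]
orientation: [0.01, -3.141, -0.001]
force: [-0.6, -0.2, -0.7]
opening: 0.06
gripper_force: 0.0
```

```bash
python3 - <<'E'
from h import *
c=shot("top");print(windows(c,z=.054)); d=shot("scene")
g=up(c).max(2); m=((g<60)*255).astype(np.uint8)
print([r for r in rects(c,m,.018,100) if 380<r[0]<540 and -190<r[1]<-60])
# knob: very dark blob; both views at top z=.052
for n,k in(("top",c),("scene",d)):
    u,v=proj(k,[.456,-.129,.035])[0]; p=k["frame"][int(v)-14:int(v)+15,int(u)-14:int(u)+15].max(2).astype(int)
    yy,xx=np.where(p<28); print(n,u,v,len(xx),p.min(), "top-row", yy.min() if len(xx) else None)
    if len(xx): print(ray(k,[[xx.mean()+int(u)-14,yy.mean()+int(v)-14]],.04)*1000)
go(456,-129,120,184)
E
```

```text
[]
[(455.9, -129.0, 84.2, 54.8, 3.4)]
top 366.91187975520415 273.05145676718575 59 0 top-row 9
[[ 453.45476699 -125.64940087   40.        ]]
scene 232.55513388034188 262.9475814628929 105 10 top-row 8
[[ 465.63847186 -133.90323805   40.        ]]
t 61.2 twist total -0.062 dx 10.27 dy -16.66 dz 1.72 F [ 0.6 -1.1 -0.2] op 0.0602 gf 0.0
```

>>> {"op": "apply_moves", "data": {
  "delta_pos": [
    [0,0,0],
    [2.5,-4,0],
    [2.5,-4.5,0],
    [2.5,-4.5,0],
    [1.9,-3.3,0],
    [0,0,2],
    [0,0,0],
    [0,0,0]
  ],
  "twist": [-0.052,0,0,0,0,0,0,0],
  "gripper": 6
}}

```text
t: 62.2
tool_pos: [0.4631, -0.1242, 0.1175]
orientation: [0.095, -3.14, -0.0]
force: [0.0, 0.8, -0.1]
opening: 0.0601
gripper_force: 0.0
```

```bash
python3 - <<'E'
from h import *
go(455.5,-128,20,183.4)
c=shot("top");print(windows(c,z=.054))
E
```

```text
t 62.2 twist total 0.001 dx 0.78 dy -0.34 dz 9.75 F [ 0.   0.8 -0.1] op 0.0601 gf 0.0
[(np.float64(-36.3), np.float64(-0.6), 43.7, 21.8, 89.3), (np.float64(-2.1), np.float64(-0.7), 44.0, 22.1, 88.6), (np.float64(31.4), np.float64(-0.5), 43.6, 22.5, -89.0)]
```

Pile unchanged after pressing. Now gripping the knob.

>>> {"op": "apply_moves", "data": {
  "delta_pos": [
    [0.8,-0.35,2],
    [0,0,3],
    [0,0,2.5],
    [0,0,1.3],
    [0,0,0.6],
    [0,0,0.3],
    [0,0,0],
    [0,0,0]
  ],
  "twist": [0,0,0,0,0,0,0,0]
}}

```text
t: 63.25
tool_pos: [0.4554, -0.1292, 0.0207]
orientation: [-0.093, 3.139, -0.001]
force: [1.5, 0.7, 1.2]
opening: 0.06
gripper_force: 0.0
```

>>> {"op": "apply_moves", "data": {
  "delta_pos": [
    [0,0,0],
    [0,0,0],
    [0,0,0],
    [0,0,0],
    [0,0,0],
    [0,0,0]
  ],
  "twist": [0,0,0,0,0,0],
  "gripper": 1.5,
  "squeeze": 40
}}

```text
t: 64.0
tool_pos: [0.455, -0.1293, 0.0201]
orientation: [-0.093, 3.14, -0.001]
force: [0.7, -3.2, 0.0]
opening: 0.0235
gripper_force: 40.0
```

```bash
python3 - <<'E'
from h import *
p,y,M,s=tool(); print(p,s["opening"],s["force"]); place(130,-2,-1.5)
E
```

```text
[ 454.95011596 -129.31563066   20.11999111] 0.02353898718612286 [ 0.70471036 -3.21319832  0.01437541]
at [ 455.  -129.3   20.1] bed [[-147.2 -232.5]]
t 64.0 twist total 0.052 dx -14.52 dy 23.10 dz -10.99 F [ 0.7 -3.2  0. ] op 0.0235 gf 40.0
```

>>> {"op": "apply_moves", "data": {
  "delta_pos": [
    [0,0,-2],
    [0,0,-4],
    [0,0,-4],
    [0,0,-1],
    [-3,5,0],
    [-3,5,0],
    [-3,5,0],
    [-3,4.5,0]
  ],
  "twist": [0,0,0,0.052,0,0,0,0]
}}

```text
t: 65.0
tool_pos: [0.5729, 0.0691, 0.1285]
orientation: [0.012, -3.139, -0.001]
force: [0.6, -0.7, -5.3]
opening: 0.0231
gripper_force: 40.0
```

>>> {"op": "apply_moves", "data": {
  "delta_pos": [
    [-2.5,3.6,0],
    [0,0,0],
    [0,0,0]
  ],
  "twist": [0,0,0]
}}

```text
t: 65.38
tool_pos: [0.5968, 0.1031, 0.1284]
orientation: [0.012, -3.138, 0.001]
force: [0.0, -0.2, -4.7]
opening: 0.0233
gripper_force: 40.0
```

```bash
python3 - <<'E'
from h import *
place(78,-2,-1.5); print(tool()[3]["opening"])
E
```

```text
at [596.8 103.1 128.4] bed [[-3.7 -1.1]]
t 65.38 twist total 0.001 dx -0.17 dy -0.04 dz 5.04 F [ 0.  -0.2 -4.7] op 0.0233 gf 40.0
0.023324888041527943
```

>>> {"op": "apply_moves", "data": {
  "delta_pos": [
    [-0.15,0,2],
    [0,0,1.5],
    [0,0,0.8],
    [0,0,0.5],
    [0,0,0.3],
    [0,0,0.1],
    [0,0,0],
    [0,0,0]
  ],
  "twist": [0,0,0,0,0,0,0,0]
}}

```text
t: 66.38
tool_pos: [0.6, 0.1031, 0.0785]
orientation: [-0.011, 3.141, 0.0]
force: [0.1, -0.5, -5.3]
opening: 0.023
gripper_force: 40.0
```

>>> {"op": "apply_moves", "data": {
  "delta_pos": [
    [0,0,0.1],
    [0,0,0.1],
    [0,0,0]
  ],
  "twist": [0,0,0]
}}

```text
t: 66.75
tool_pos: [0.5995, 0.103, 0.0758]
orientation: [0.011, -3.141, 0.0]
force: [-0.4, 0.6, -5.6]
opening: 0.0233
gripper_force: 40.0
```

>>> {"op": "apply_moves", "data": {
  "delta_pos": [
    [0,0,0.1],
    [0,0,0.05],
    [0,0,0.05],
    [0,0,0]
  ],
  "twist": [0,0,0,0]
}}

```text
t: 67.25
tool_pos: [0.5997, 0.1031, 0.0743]
orientation: [-0.011, 3.141, -0.0]
force: [-1.1, -0.4, -2.4]
opening: 0.0232
gripper_force: 40.0
```

>>> {"op": "apply_moves", "data": {
  "delta_pos": [
    [0,0,0.05],
    [0,0,0],
    [0,0,0]
  ],
  "twist": [0,0,0]
}}

```text
t: 67.62
tool_pos: [0.5999, 0.1031, 0.0742]
orientation: [-0.011, 3.141, 0.0]
force: [-4.8, -0.7, 4.7]
opening: 0.0236
gripper_force: 40.0
```

>>> {"op": "apply_moves", "data": {
  "delta_pos": [
    [0,0,0],
    [0,0,0],
    [0,0,0],
    [0,0,-1],
    [0,0,-3],
    [0,0,-4],
    [4,-4,0],
    [5,-5,0]
  ],
  "twist": [0,0,0,0,0,0,0,0],
  "gripper": 4.5
}}

```text
t: 68.62
tool_pos: [0.5163, 0.0177, 0.1552]
orientation: [-0.014, 3.139, -0.001]
force: [-0.1, -0.5, -0.4]
opening: 0.0449
gripper_force: 0.0
```

>>> {"op": "apply_moves", "data": {
  "delta_pos": [
    [5,-5,0],
    [0,-5,0],
    [0,0,0],
    [0,0,0]
  ],
  "twist": [0,0,0,0]
}}

```text
t: 69.12
tool_pos: [0.473, -0.0761, 0.1542]
orientation: [-0.01, 3.141, 0.0]
force: [0.4, 0.4, -0.2]
opening: 0.0448
gripper_force: 0.0
```

```bash
python3 - <<'E'
from h import *
c=shot("top"); d=shot("scene")
g=up(c).max(2); m=((g<60)*255).astype(np.uint8)
for r in rects(c,m,.072,100):
    b=w2b(np.array(r[:2])/1000)[0]
    if abs(b).max()<60: print("dark",b,r[2:])
a=cv2.resize(c["frame"][185:270,255:325,::-1],None,fx=5,fy=5,interpolation=3); b=cv2.resize(d["frame"][205:300,295:380,::-1],None,fx=5,fy=5,interpolation=3)[:425]
cv2.imwrite("pics/p10.png",np.hstack([a,b]))
E
```

```text
dark [-4.99987815  0.0349063 ] (89.6, 49.2, 1.2)
```

View pics/p10.png

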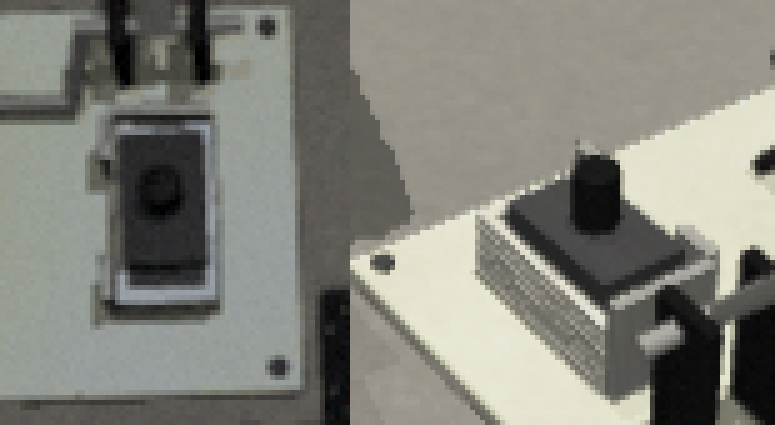

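The weight lies flat on the middle of the pile (knob at about (160,190) in the crop), the pile is flush, and the arm is clear.

```bash
python3 -c "
from plant import robot
print(robot.close_job())"
```

```text
the job is handed in; nothing more can be done
None
```

I handed the job in with all four loose carriers on the pile, the pile tapped square, pressed with the pedal and released, and the keeper weight flat on its middle. The bottle, tip box and jar were not touched. While I lowered the open gripper round the full pile, the force reading briefly reached about 63 N. I think a fingertip was on a carrier, but if the gripper's body was pressing, that breaks the 40 N limit.

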